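# Mount a glass U-tube on its sloping manometer stand

## Task

The glass U-tube of the manometer has been rinsed and lies flat on the bench. Turn it and lay it on its sloping stand, open ends uppermost, so that both limbs rest down in the two forked notches and the bend rests against the ledge at the bottom; set it in place, do not drop it, as it is glass. Then let go of it and swing the hinged wire bail fully down across both limbs, and leave the other things on the bench where they are.

Things in the scene. Friction and masses are not known exactly. Their poses are not given: they have to be found in the camera images.
- u_tube: clear glass U-tube, 12 mm thick, about 90 g; starts flat on the bench, tab up. Origin: on its underside, midway between the limbs, under the grip tab (about the centre of mass). x along the limbs to the open ends, y to the left limb, z up from the underside. Limb axes at y = +35 and -35, z = 6 mm; open ends at x = 95, axis of the bend's straight cross part at x = -70 mm
- tube_tab (a point): centre of the top of the grip tab: a grey plastic bridge clip joins the limbs and from its middle a tab stands up, 12 mm thick (along the tube's x), 34 mm wide (along y), top 32 mm above the tube's underside. Grasp it across the 12 mm; the fingers fit between the limbs (58 mm clear)
- limb_left (a point): point on the axis of the tube's left limb (y = +35 mm), 17 mm short of its open end; it belongs at notch_left
- limb_right (a point): the same on the right limb (y = -35 mm); it belongs at notch_right
- panel: white face, 236 mm up the slope by 156 mm wide, of the fixed manometer stand, sloping at 25 degrees. Origin: centre of the face, 78 mm above the bench. x up the slope (away from the robot at yaw 0), y left across it, z the outward normal, leaning back toward the robot. A seated tube has its axes parallel to these and its origin at x = 0, y = 0, z = 26 mm, with free space under it
- notch_left (a point): left notch (panel y = +35 mm), point where a seated limb's axis lies (panel x = 78, z = 32 mm). Black forked saddle from panel x = 71 to 85 mm; notch 14.4 mm wide, floor at panel z = 26 mm, mouth flaring to 25 mm at z = 45 mm
- notch_right (a point): the same for the right notch (panel y = -35 mm)
- ledge (a point): middle of the ledge's upper face, on which the seated bend rests (panel x = -76, y = 0, z = 32 mm). The ledge is 100 mm wide, its top at panel z = 38 mm; in front of it, up to panel x = -58 mm, a pad with its top at z = 26 mm carries the bend
- keeper (a joint): angle (rad) of the wire bail hinged across the top of the panel: 0 = fully down, parallel to the panel, 1 mm over both seated limbs; it grows as the bail lifts and swings back up the slope, to 2.5; starts lifted. Stiff hinge (0.06 N m): it stays where it is left. Axis parallel to panel y at panel x = 108, z = 41 mm; posts at y = +-65 mm, up to z = 50 mm
- keeper_bar (a point): middle of the bail's cross bar: a black grip sleeve 11 mm thick, 36 mm long along panel y, on 5 mm wire. It moves on a circle of 60 mm radius round the hinge axis: panel x = 108 - 60 cos(angle), z = 41 + 60 sin(angle) mm
- jar: bystander: specimen jar with cream lid, 49 mm wide, 68 mm high; origin at its underside
- carton: bystander: small white carton 41x53x22 mm; origin at its underside
- dish: bystander: petri dish 88 mm wide, 14 mm high; origin at its underside
- forceps: bystander: steel forceps 124 mm long, lying; origin at its underside

How it is judged:
By the outcome, as a careful person would: the job done as asked, in the order asked, and still so for the second after the job is handed in, with the robot touching nothing.
It also fails if it takes over 64 s, if anything falls off the work surface, if the arm or the gripper's body presses on something with over 40 N, if the wrist force passes 120 N, or if a joint passes its speed limit or range.

## Robot

A 6-joint arm with a two-finger parallel gripper is mounted at the origin on a cart in front of the work surface, level with it; the furniture and walls round the work are solid. World frame = base frame: x ahead of the robot, y to its left, z up, the work surface at z = 0. Lengths are in m, angles in rad, forces in N, time in s.
With the tool pointing down it reaches from about 0.35 to 0.775 m from the base axis. Payload 5.5 kg.
Tool frame: the origin (TCP) lies at the very end of the fingers, on their centre line; the grasp point (between the pads) lies 19 mm behind it (env.grasp_offset is the distance from the TCP to the grasp point, in m); z points along the fingers, x is the direction in which the jaws open and shut, and the axes are right-handed (so a half turn about z gives the same grasp; the last joint's range is limited). The gripper opens to 85 mm and grips with 20 to 120 N. Pads are 22 mm wide; open, the fingers measure 114 mm over their backs; the gripper's body (76 mm by 85 mm) begins 54 mm behind the grasp point. The pads swing forward as they close: fully open they stand 13 mm farther back than shut.
Start: joints at [1.026, 0.313, 0.046, 1.304, 0, 1.431], TCP at [0.226, 0.529, 0.231] pointing down, gripper open.
Joint ranges: [-2.76, 2.76], [-0.86, 1.69], [-1.03, 1.26], [-2.2, 2.34], [-1.47, 1.5], [-3.14, 3.14]. Speed limits (rad/s): [2.57, 2.57, 3.14, 3.14, 3.14, 3.14].

## Interface

Orientations are given as a unit quaternion [w, x, y, z].
In Python, from workcell import status, viewer, env gives the robot as it stands.
- The arm moves only by the tool carry_out, never from a script. Its argument "plan" is a list of rows, each an object of numbers: "x", "y", "z": the shift along the tool's x, y, z in m; "ax", "ay", "az": the turn, a rotation vector about the tool's x, y, z in rad; "hand": the opening, from 0 (shut) to 1 (fully open). In form: [{"x": .., "y": .., "z": .., "ax": .., "ay": .., "az": .., "hand": ..}, ...]. A call has 1 to 12 rows; each row is the pose to reach, as a shift and turn from the pose measured when the call began, along the tool's axes at that moment; what a row does not reach only later rows make up. A row lasts 1/12 s, in which the tool goes at most 41.7 mm and 7.16 degrees, less where a joint would pass 70% of its speed; a pose out of reach is approached as far as the arm can. A call with a gripper value outside its range is refused whole. The fingers move at their own pace and stop on an object; "squeeze" is the grip in N (left out, the last holds). Time passes only in rows, so rows that repeat a pose let the fingers close. It gives the time, the measured TCP pose, the force and the opening at its end, in the units of the state.
- status.get_state(): the state, without advancing time (a new reading comes with each control period).
- viewer.read_camera(name): name is "side" or "top"; returns the picture (480x640x3 uint8, red, green, blue); there is no depth.
- viewer.camera_model(name): a dict with "vfov" (degrees; the focal length in pixels is half the picture's height over the tangent of half this angle, whatever the lens; pixels are square), "cx", "cy" (the principal point, pixels), "T" (4x4, takes a point from camera to world coordinates). Camera axes: x right, y down, z forward; pixel columns grow to the right and rows downward; lengths in m; the calibration is good to about 2 mm. A picture is of the moment at which its call begins. camera_model takes no time and is no camera call.
- env.hand_in(): hands the job in, once; it reports no verdict.
The state is a dict: "clock": time; "joint_pos": joint angles; "qvel": joint speeds; "tau": joint torques, N m; "tcp_pos": TCP position; "orientation": TCP orientation; "wrist_force": force on the tool from outside, world axes, zero at the start; "ft_torque": the same for the moment, N m; "finger_gap": finger opening in m.
Only numpy, scipy, OpenCV 4.12 (cv2) and the standard library are available. Lean on these libraries where they do the work, as an engineer would, in place of code of your own. Each camera call takes 0.05 s, during which the arm holds its last target.

## Working session

There is one attempt and no reset: what is moved stays moved. The work goes in short steps, Python scripts to look and compute and a tool call to move; the robot and the scene stay as the last step left them, time stands still between calls to the robot, and variables do not carry over. Pictures are saved under pics/ and viewed, and the job is handed in when it is done.

Besides the shell and the picture viewer there is one more tool, called by a JSON object that holds its "fn" and its "kwargs", one argument or row to a line. carry_out: Moves the arm, as the interface text tells. Its arguments: {"type":"object","properties":{"plan":{"type":"array"},"squeeze":{"type":"number"}},"required":["plan"]}

```bash
ls; mkdir -p pics; python3 - <<'E'
from workcell import status, viewer, env
import cv2
for n in ("top","side"):
    im=viewer.read_camera(n); cv2.imwrite(f"pics/{n}0.png",im[:,:,::-1])
    m=viewer.camera_model(n); print(n,m)
print(status.get_state(), env.grasp_offset)
E
```

```text
pics
top {'vfov': 54.156421730439995, 'cx': 314.59766618946804, 'cy': 232.8071818295592, 'T': array([[-0.01063589, -0.98394615,  0.17814841,  0.34670796],
       [-0.99992877,  0.01143064,  0.00343536, -0.22259746],
       [-0.00541655, -0.17809918, -0.98399763,  1.20268384],
       [ 0.        ,  0.        ,  0.        ,  1.        ]])}
side {'vfov': 53.05335987350021, 'cx': 323.42732138478647, 'cy': 237.36822058922837, 'T': array([[-0.27946454,  0.75473627, -0.59352569,  1.07169038],
       [ 0.96014607,  0.21685889, -0.17632852, -0.04176857],
       [-0.0043702 , -0.61914892, -0.78526143,  0.82556745],
       [ 0.        ,  0.        ,  0.        ,  1.        ]])}
{'clock': 0.1, 'joint_pos': array([1.02638762e+00, 3.13909518e-01, 4.51209113e-02, 1.30357626e+00,
       5.21445918e-06, 1.43116613e+00]), 'qvel': array([ 0.00097777, -0.00112711,  0.00199792, -0.0009491 , -0.00016893,
       -0.00159051]), 'tau': array([ 3.54152173e-03, -4.81723809e+01,  2.99245691e+01,  1.27298950e-02,
       -1.40160332e-04,  1.13239270e-05]), 'tcp_pos': array([0.22624192, 0.52815213, 0.23051858]), 'orientation': array([ 3.34091192e-04,  8.34809658e-01,  5.50538118e-01, -7.09553794e-04]), 'wrist_force': array([ 0.3595775 , -0.18327659,  0.28395   ]), 'ft_torque': array([ 0.01748347,  0.02629904, -0.05789074]), 'finger_gap': 0.0854068243605526} 0.0187
```

View pics/top0.png

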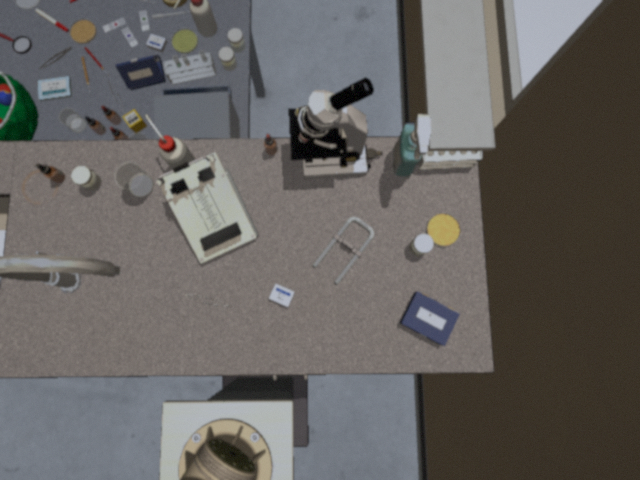

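View pics/side0.png

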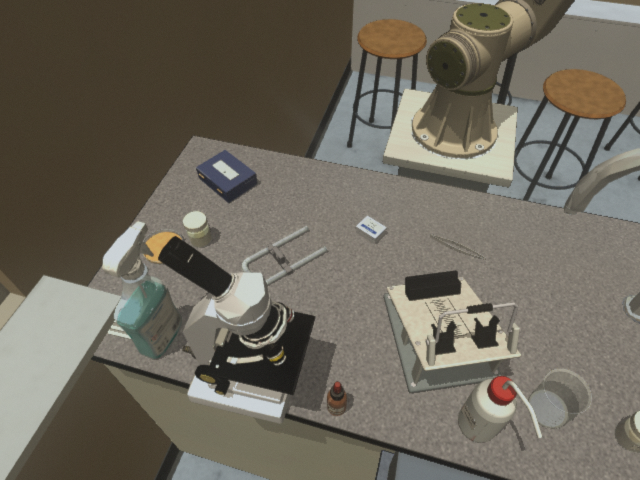

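The top view shows the stand at about (210,210), with the ledge bar at (220,237). The tube is at (345,250), with its bend at the upper right (365,225) and its open ends at (315,265) and (337,282). I'll zoom in for precise measurement.

```bash
python3 - <<'E'
import cv2
t=cv2.imread("pics/top0.png"); s=cv2.imread("pics/side0.png")
def crop(im,x0,y0,w,h,k,n):
    c=cv2.resize(im[y0:y0+h,x0:x0+w],None,fx=k,fy=k,interpolation=cv2.INTER_CUBIC)
    for i in range(0,w,10):
        cv2.putText(c,str(x0+i) if i%20==0 else '',(i*k,8),0,.3,(0,255,255),1); cv2.line(c,(i*k,10),(i*k,14),(0,255,255),1)
    for i in range(0,h,10):
        cv2.putText(c,str(y0+i),(0,i*k+4),0,.3,(0,255,255),1)
    cv2.imwrite(n,c)
crop(t,300,205,90,90,6,"pics/t_tube.png")
crop(t,150,140,120,130,5-1,"pics/t_stand.png")
crop(s,230,215,110,80,7,"pics/s_tube.png")
crop(s,380,260,150,140,4,"pics/s_stand.png")
E
```

```text
(no output)
```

View pics/t_tube.png

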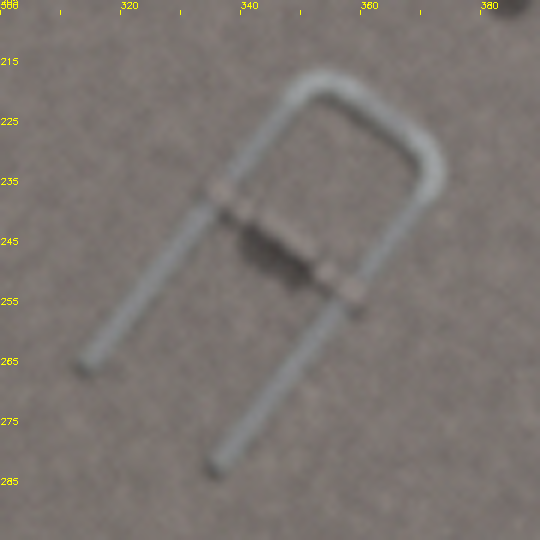

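View pics/t_stand.png

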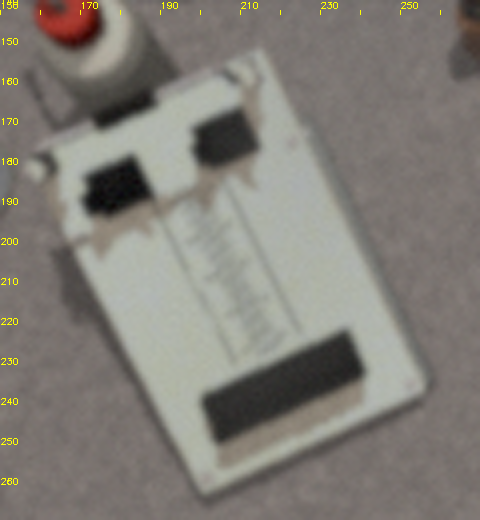

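View pics/s_tube.png

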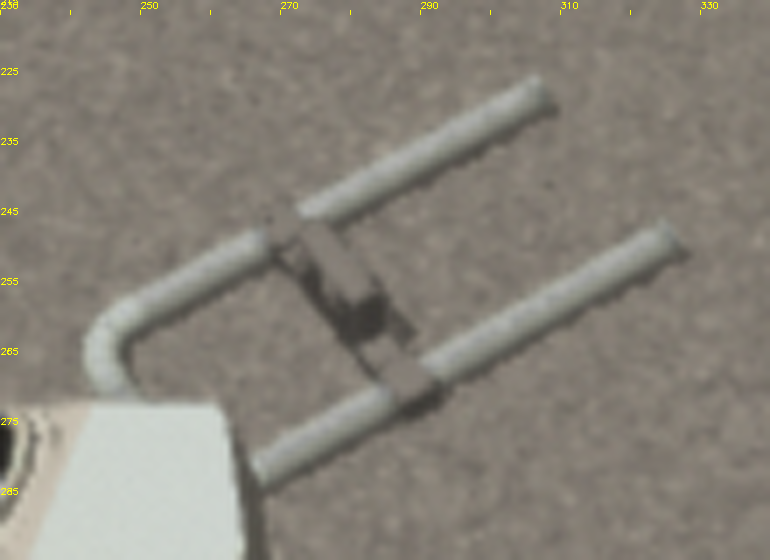

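View pics/s_stand.png

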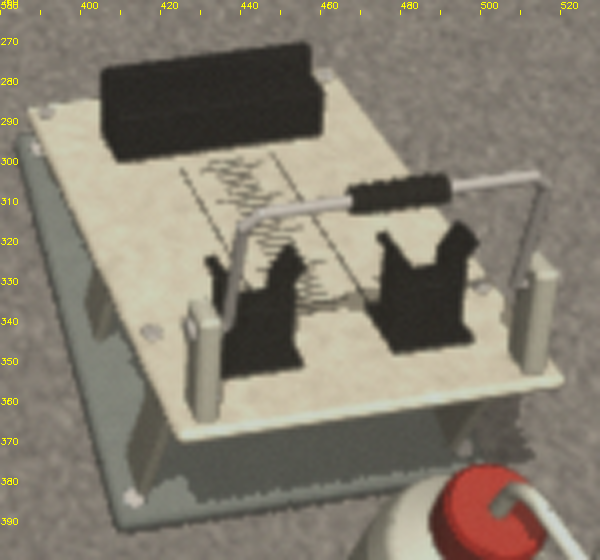

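The tube lies with its open ends toward the robot and to its left. Its limb ends are at (314,266) and (336,283) in the top view, and the bail stands lifted over the top of the panel. Next I'll cast rays from the corners to get the poses.

```bash
cat > h.py <<'E'
import numpy as np
from scipy.spatial.transform import Rotation as R
from scipy.optimize import least_squares
from workcell import status, viewer, env
def cam(n):
    m=viewer.camera_model(n); f=240/np.tan(np.radians(m['vfov'])/2); return f,m['cx'],m['cy'],np.array(m['T'])
C={n:cam(n) for n in("top","side")}
def ray(n,p):
    f,cx,cy,T=C[n]; d=T[:3,:3]@np.array([(p[0]-cx)/f,(p[1]-cy)/f,1]); return T[:3,3],d/np.linalg.norm(d)
def onz(n,p,z):
    o,d=ray(n,p); return o+d*(z-o[2])/d[2]
def proj(n,P):
    f,cx,cy,T=C[n]; q=T[:3,:3].T@(np.asarray(P)-T[:3,3]); return np.array([cx+f*q[0]/q[2],cy+f*q[1]/q[2]])
def tri(pt,ps):
    o1,d1=ray("top",pt);o2,d2=ray("side",ps)
    s=np.linalg.lstsq(np.array([d1,-d2]).T,o2-o1,rcond=None)[0]
    a,b=o1+d1*s[0],o2+d2*s[1]; return (a+b)/2,np.linalg.norm(a-b)
E
python3 - <<'E'
from h import *
np.set_printoptions(precision=4,suppress=True)
zl,zh=.078-.118*np.sin(np.radians(25)),.078+.118*np.sin(np.radians(25))
c=[("lowL",(201.25,263.7),(463.7,278.7),zl),("lowR",(256.7,236.7),(387,288),zl),("upR",(215.5,152.5),(425,368.5),zh),("upL",(159.5,176.2),(520,353.7),zh)]
A=[];B=[];D=[]
for n,t,s,z in c:
    a=onz("top",t,z);b=onz("side",s,z);p,e=tri(t,s);A.append(a);B.append(b);D.append(p);print(n,a,b,p,e)
for X in(A,B,D):
    X=np.array(X);u=(X[2]+X[3]-X[0]-X[1])/2; w=(X[0]+X[3]-X[1]-X[2])/2
    print("centre",X.mean(0),"len",np.linalg.norm(u),np.linalg.norm(w),"yaw",np.degrees(np.arctan2(u[1],u[0])),np.degrees(np.arctan2(-w[0],w[1])))
print("tube")
top=dict(endR=(314.2,266.3),endL=(336.2,283)); side=dict(endL=(230+540/7,215+92/7),endR=(230+670/7,215+240/7))
for k in top: print(k,onz("top",top[k],.006),onz("side",side[k],.006),tri(top[k],side[k]))
print("bend",onz("top",(355,218.3),.006),onz("top",(370.8,230),.006))
E
```

```text
lowL [0.4837 0.0675 0.0281] [0.4923 0.0745 0.0281] [0.4848 0.0733 0.0167] 0.005747153730006577
lowR [ 0.551  -0.0713  0.0281] [ 0.5554 -0.0666  0.0281] [ 0.5518 -0.0686  0.0218] 0.0037242810990225014
upR [0.7403 0.0173 0.1279] [0.7453 0.0208 0.1279] [0.7425 0.0201 0.1212] 0.002631273011585157
upL [0.6827 0.1493 0.1279] [0.6806 0.1583 0.1279] [0.6824 0.1534 0.1292] 0.008708410327918035
centre [0.6144 0.0407 0.078 ] len 0.23427702264506528 0.14912311281611146 yaw 23.692938798423473 24.758906395944518
centre [0.6184 0.0467 0.078 ] len 0.23033069854767604 0.15330204667058586 yaw 24.361209249665887 24.65347780980559
centre [0.6154 0.0445 0.0723] len 0.23680202502421727 0.1516168835885339 yaw 23.49955816272586 24.800748108476153
tube
endR [ 0.4763 -0.2165  0.006 ] [ 0.4819 -0.2121  0.006 ] (array([ 0.4768, -0.2151, -0.0016]), np.float64(0.002855002178019415))
endL [ 0.4331 -0.2719  0.006 ] [ 0.4373 -0.2675  0.006 ] (array([ 0.4331, -0.2707,  0.0002]), np.float64(0.003112074193895234))
bend [ 0.6005 -0.324   0.006 ] [ 0.5691 -0.3642  0.006 ]
```

```bash
cat >> h.py <<'E'
np.set_printoptions(precision=4,suppress=True)
def toolR(xdir,zdir):
    z=np.array(zdir,float);z/=np.linalg.norm(z);x=np.array(xdir,float);x-=z*(x@z);x/=np.linalg.norm(x)
    return np.array([x,np.cross(z,x),z]).T
def cur():
    s=status.get_state();q=s['orientation'];return s['tcp_pos'],R.from_quat([q[1],q[2],q[3],q[0]]).as_matrix(),s
def go(p,Rt):
    p0,R0,s=cur();d=R0.T@(np.array(p)-p0);r=R.from_matrix(R0.T@Rt).as_rotvec()
    print("shift",d,"turn",r,"deg",np.degrees(np.linalg.norm(r)));return d,r
def yawdown(deg):
    a=np.radians(deg);return toolR([np.cos(a),np.sin(a),0],[0,0,-1])
E
python3 - <<'E'
from h import *
go((.531,-.301,.15),yawdown(142.4))
go((.45,.05,.231),yawdown(105))
E
```

```text
shift [-0.642   0.6067  0.0814] turn [-0.0012  0.0012 -1.3193] deg 75.59214632738475
shift [-0.3514  0.394  -0.    ] turn [-0.0007  0.0014 -0.6666] deg 38.192202682114576
```

{"fn": "carry_out", "kwargs": {
  "plan": [
    {"x":-0.03,"y":0.028,"az":-0.06,"hand":1},
    {"x":-0.06,"y":0.056,"az":-0.12},
    {"x":-0.09,"y":0.084,"az":-0.18},
    {"x":-0.12,"y":0.112,"az":-0.24},
    {"x":-0.15,"y":0.14,"az":-0.3},
    {"x":-0.18,"y":0.168,"az":-0.36},
    {"x":-0.21,"y":0.196,"az":-0.42},
    {"x":-0.24,"y":0.224,"az":-0.48},
    {"x":-0.27,"y":0.252,"az":-0.54},
    {"x":-0.3,"y":0.28,"az":-0.6},
    {"x":-0.33,"y":0.308,"az":-0.66},
    {"x":-0.36,"y":0.336,"az":-0.72}
  ]
}}

```text
schema error: expected keys x, y, z, ax, ay, az, hand
```

```bash
python3 - <<'E'
from h import *
go((.531,-.301,.13),yawdown(142.4))
print(cur())
E
```

```text
shift [-0.642   0.6067  0.1014] turn [-0.0012  0.0012 -1.3193] deg 75.59214632738475
(array([0.2262, 0.5282, 0.2305]), array([[ 0.3938,  0.9192, -0.0008],
       [ 0.9192, -0.3938, -0.0013],
       [-0.0016, -0.0002, -1.    ]]), {'clock': 0.1, 'joint_pos': array([1.0264, 0.3139, 0.0451, 1.3036, 0.    , 1.4312]), 'qvel': array([ 0.001 , -0.0011,  0.002 , -0.0009, -0.0002, -0.0016]), 'tau': array([  0.0035, -48.1724,  29.9246,   0.0127,  -0.0001,   0.    ]), 'tcp_pos': array([0.2262, 0.5282, 0.2305]), 'orientation': array([ 0.0003,  0.8348,  0.5505, -0.0007]), 'wrist_force': array([ 0.3596, -0.1833,  0.284 ]), 'ft_torque': array([ 0.0175,  0.0263, -0.0579]), 'finger_gap': 0.0854068243605526})
```

All keys are needed in every row.

{"fn": "carry_out", "kwargs": {
  "plan": [
    {"x":-0.03,"y":0.028,"z":0,"ax":0,"ay":0,"az":-0.06,"hand":1},
    {"x":-0.06,"y":0.056,"z":0,"ax":0,"ay":0,"az":-0.12,"hand":1},
    {"x":-0.09,"y":0.084,"z":0,"ax":0,"ay":0,"az":-0.18,"hand":1},
    {"x":-0.12,"y":0.112,"z":0,"ax":0,"ay":0,"az":-0.24,"hand":1},
    {"x":-0.15,"y":0.14,"z":0,"ax":0,"ay":0,"az":-0.3,"hand":1},
    {"x":-0.18,"y":0.168,"z":0,"ax":0,"ay":0,"az":-0.36,"hand":1},
    {"x":-0.21,"y":0.196,"z":0,"ax":0,"ay":0,"az":-0.42,"hand":1},
    {"x":-0.24,"y":0.224,"z":0,"ax":0,"ay":0,"az":-0.48,"hand":1},
    {"x":-0.27,"y":0.252,"z":0,"ax":0,"ay":0,"az":-0.54,"hand":1},
    {"x":-0.3,"y":0.28,"z":0,"ax":0,"ay":0,"az":-0.6,"hand":1},
    {"x":-0.33,"y":0.308,"z":0,"ax":0,"ay":0,"az":-0.66,"hand":1},
    {"x":-0.36,"y":0.336,"z":0,"ax":0,"ay":0,"az":-0.72,"hand":1}
  ]
}}

```text
clock: 1.1
tcp_pos: [0.3932, 0.063, 0.231]
orientation: [0.0, 0.586, 0.81, -0.001]
wrist_force: [1.0, 0.2, 0.4]
finger_gap: 0.0855
```

```bash
python3 - <<'E'
from h import *
go((.531,-.301,.13),yawdown(142.4))
print(cur()[0],cur()[2]['clock'],cur()[2]['joint_pos'])
E
```

```text
shift [-0.3887  0.0171  0.1013] turn [-0.0014  0.0007 -0.5963] deg 34.168387701344315
[0.3932 0.063  0.231 ] 1.1 [-0.0425 -0.029  -0.3583  1.2421 -0.0013 -0.3607]
```

{"fn": "carry_out", "kwargs": {
  "plan": [
    {"x":-0.035,"y":0.002,"z":0.01,"ax":0,"ay":0,"az":-0.06,"hand":1},
    {"x":-0.07,"y":0.003,"z":0.02,"ax":0,"ay":0,"az":-0.12,"hand":1},
    {"x":-0.11,"y":0.005,"z":0.03,"ax":0,"ay":0,"az":-0.18,"hand":1},
    {"x":-0.15,"y":0.007,"z":0.04,"ax":0,"ay":0,"az":-0.24,"hand":1},
    {"x":-0.19,"y":0.009,"z":0.05,"ax":0,"ay":0,"az":-0.3,"hand":1},
    {"x":-0.23,"y":0.011,"z":0.06,"ax":0,"ay":0,"az":-0.36,"hand":1},
    {"x":-0.27,"y":0.013,"z":0.07,"ax":0,"ay":0,"az":-0.42,"hand":1},
    {"x":-0.31,"y":0.015,"z":0.08,"ax":0,"ay":0,"az":-0.5,"hand":1},
    {"x":-0.34,"y":0.017,"z":0.09,"ax":0,"ay":0,"az":-0.56,"hand":1},
    {"x":-0.37,"y":0.017,"z":0.1,"ax":0,"ay":0,"az":-0.596,"hand":1},
    {"x":-0.389,"y":0.017,"z":0.101,"ax":0,"ay":0,"az":-0.596,"hand":1},
    {"x":-0.389,"y":0.017,"z":0.101,"ax":0,"ay":0,"az":-0.596,"hand":1}
  ]
}}

```text
clock: 2.1
tcp_pos: [0.5312, -0.305, 0.1283]
orientation: [-0.001, 0.324, 0.946, -0.001]
wrist_force: [0.8, 0.3, -0.0]
finger_gap: 0.0857
```

```bash
cat >> h.py <<'E'
import cv2
def crop(im,x0,y0,w,h,k,n):
    c=cv2.resize(im[y0:y0+h,x0:x0+w],None,fx=k,fy=k,interpolation=cv2.INTER_CUBIC)
    for i in range(0,w,10):
        if (x0+i)%20<10: cv2.putText(c,str(x0+i),(i*k,8),0,.3,(0,255,255),1)
        cv2.line(c,(i*k,10),(i*k,14),(0,255,255),1)
    for i in range(0,h,10): cv2.putText(c,str(y0+i),(0,i*k+4),0,.3,(0,255,255),1)
    cv2.imwrite(n,c)
def snap(n,tag):
    im=viewer.read_camera(n)[:,:,::-1].copy();cv2.imwrite(f"pics/{n}_{tag}.png",im);return im
E
python3 - <<'E'
from h import *
t=snap("top","a");s=snap("side","a")
crop(t,290,180,110,110,6,"pics/t_a.png");crop(s,200,160,140,140,5-1,"pics/s_a.png")
p,Rr,st=cur();print(p,st['clock']);print(proj("top",p),proj("side",p))
E
```

```text
[ 0.5304 -0.3015  0.1293] 2.2
[350.2827 236.9292] [273.4162 219.5916]
```

View pics/t_a.png

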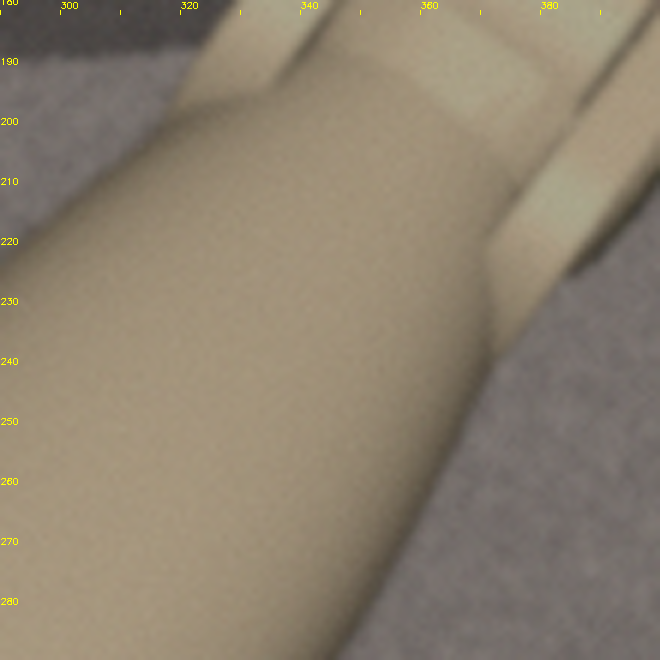

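View pics/s_a.png

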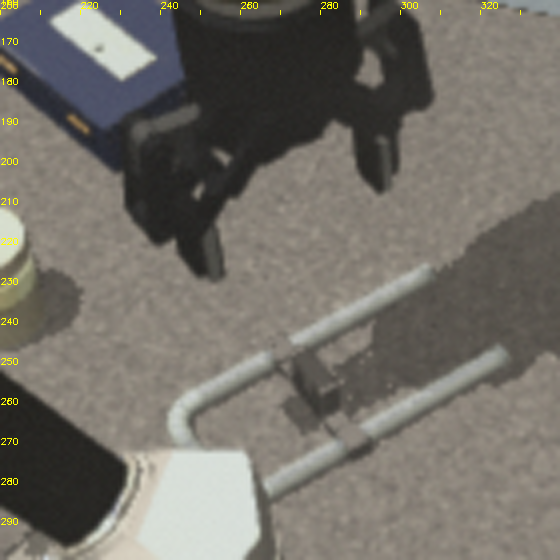

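```bash
python3 - <<'E'
from h import *
p,Rr,st=cur()
print(Rr)
for b in(.013,.010):
  for a in(.043,.05,.057): print(b,a,[proj("side",p+Rr@[s*a,0,-b]) for s in(1,-1)], proj("side",p+Rr@[0,0,-b]))
# tab in side view: top
for q in [(200+(310-.5)/4,160+(365)/4)]: print(onz("side",q,.032))
E
python3 - <<'E'
import cv2
im=cv2.imread("pics/side_a.png")
cv2.imwrite("pics/s_a2.png",cv2.resize(im[240:280,255:305],None,fx=14,fy=14,interpolation=cv2.INTER_CUBIC))
E
```

```text
[[-0.7913  0.6114 -0.0023]
 [ 0.6114  0.7913  0.0002]
 [ 0.002  -0.0013 -1.    ]]
0.013 0.043 [array([291.847 , 205.0159]), array([253.1172, 225.5756])] [272.8141 215.1195]
0.013 0.05 [array([294.8849, 203.4032]), array([249.8455, 227.3124])] [272.8141 215.1195]
0.013 0.057 [array([297.9061, 201.7994]), array([246.5551, 229.0591])] [272.8141 215.1195]
0.01 0.043 [array([291.9361, 206.0652]), array([253.3119, 226.607 ])] [272.9542 216.1605]
0.01 0.05 [array([294.9659, 204.4538]), array([250.0495, 228.3421])] [272.9542 216.1605]
0.01 0.057 [array([297.9792, 202.8512]), array([246.7685, 230.0871])] [272.9542 216.1605]
[ 0.5329 -0.3008  0.032 ]
```

View pics/s_a2.png

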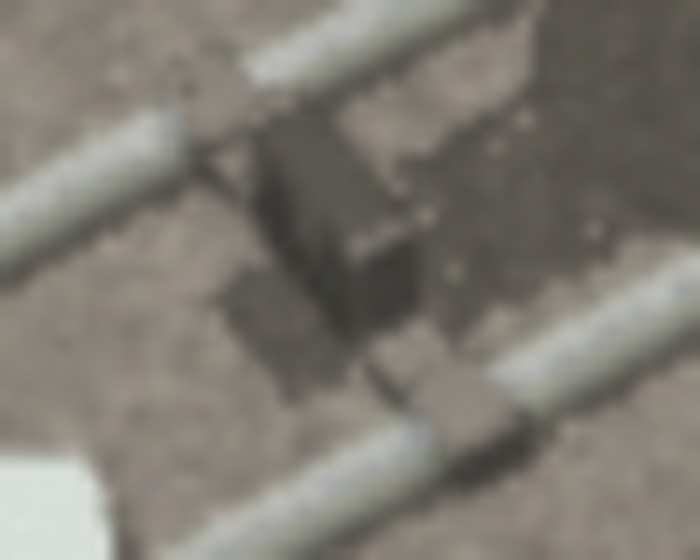

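```bash
python3 - <<'E'
from h import *
c=onz("side",(278.5,251.7),.032);print(c)
q=lambda x,y:(255+(x+.5)/14-.5,240+(y+.5)/14-.5)
for x,y in[(255,140),(320,100),(415,205),(350,245)]:print(onz("side",q(x,y),.032))
# limb centres at clip in side and top tube origin
print("top ends-corr",onz("top",(313.8,265.9),.006),onz("top",(335.8,282.6),.006))
go((.532,-.301,.05),yawdown(142.4)); go((.532,-.301,.012),yawdown(142.4))
E
```

```text
[ 0.5334 -0.2982  0.032 ]
[ 0.5314 -0.3115  0.032 ]
[ 0.5218 -0.3047  0.032 ]
[ 0.5361 -0.2849  0.032 ]
[ 0.5456 -0.2916  0.032 ]
top ends-corr [ 0.4774 -0.2155  0.006 ] [ 0.4342 -0.2709  0.006 ]
shift [-0.0011  0.0015  0.0793] turn [-0.0013 -0.002  -0.0016] deg 0.1636778370615714
shift [-0.0012  0.0015  0.1173] turn [-0.0013 -0.002  -0.0016] deg 0.1636778370615714
```

{"fn": "carry_out", "kwargs": {
  "plan": [
    {"x":-0.001,"y":0.002,"z":0.02,"ax":0,"ay":0,"az":0,"hand":1},
    {"x":-0.001,"y":0.002,"z":0.045,"ax":0,"ay":0,"az":0,"hand":1},
    {"x":-0.001,"y":0.002,"z":0.07,"ax":0,"ay":0,"az":0,"hand":1},
    {"x":-0.001,"y":0.002,"z":0.09,"ax":0,"ay":0,"az":0,"hand":0.6},
    {"x":-0.001,"y":0.002,"z":0.103,"ax":0,"ay":0,"az":0,"hand":0.5},
    {"x":-0.001,"y":0.002,"z":0.112,"ax":0,"ay":0,"az":0,"hand":0.5},
    {"x":-0.001,"y":0.002,"z":0.117,"ax":0,"ay":0,"az":0,"hand":0.5},
    {"x":-0.001,"y":0.002,"z":0.117,"ax":0,"ay":0,"az":0,"hand":0.5},
    {"x":-0.001,"y":0.002,"z":0.117,"ax":0,"ay":0,"az":0,"hand":0.5}
  ],
  "squeeze": 30
}}

```text
clock: 2.95
tcp_pos: [0.5325, -0.3003, 0.0131]
orientation: [-0.001, 0.323, 0.946, -0.0]
wrist_force: [0.1, 0.1, -0.5]
finger_gap: 0.0428
```

```bash
python3 - <<'E'
from h import *
s=snap("side","b")
crop(s,220,180,120,110,6,"pics/s_b.png")
p,Rr,st=cur();print(p,st['clock'],st['wrist_force'],st['finger_gap']);print(proj("side",p))
E
```

```text
[ 0.5328 -0.3007  0.0135] 3.0 [ 0.1544  0.6755 -0.7434] 0.042934816984960655
[278.1591 256.523 ]
```

View pics/s_b.png

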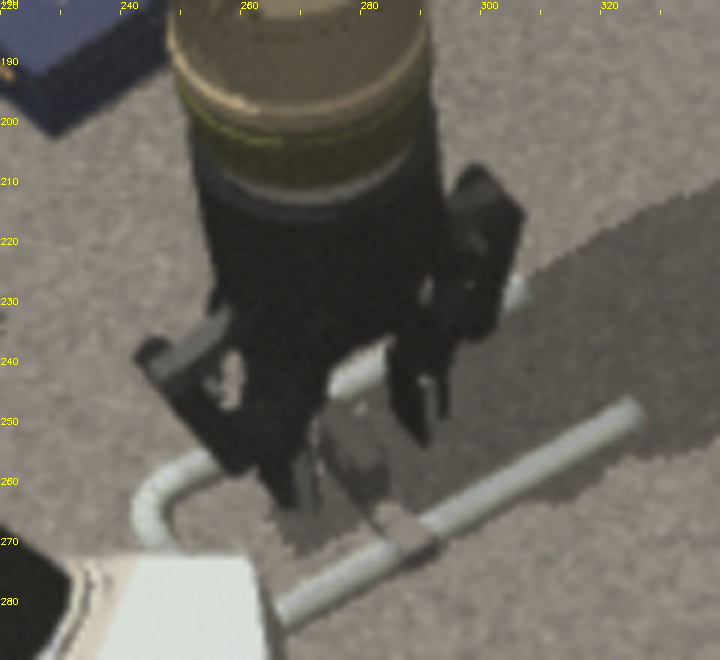

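The side view shows the tab at about (277,256), midway between the fingertips at (268,264) and (290,253). I'll close on it.

{"fn": "carry_out", "kwargs": {
  "plan": [
    {"x":0,"y":0,"z":0,"ax":0,"ay":0,"az":0,"hand":0.3},
    {"x":0,"y":0,"z":0,"ax":0,"ay":0,"az":0,"hand":0.2},
    {"x":0,"y":0,"z":0,"ax":0,"ay":0,"az":0,"hand":0.1},
    {"x":0,"y":0,"z":0,"ax":0,"ay":0,"az":0,"hand":0},
    {"x":0,"y":0,"z":0,"ax":0,"ay":0,"az":0,"hand":0},
    {"x":0,"y":0,"z":0,"ax":0,"ay":0,"az":0,"hand":0}
  ],
  "squeeze": 40
}}

```text
clock: 3.5
tcp_pos: [0.5336, -0.3013, 0.0147]
orientation: [0.001, 0.323, 0.946, -0.001]
wrist_force: [-0.3, 0.6, 4.8]
finger_gap: 0.011
```

```bash
python3 - <<'E'
from h import *
p,Rr,st=cur();print(p,Rr,st['clock'],st['wrist_force'],st['finger_gap'])
E
```

```text
[ 0.5336 -0.3013  0.0147] [[-0.7915  0.6112  0.0009]
 [ 0.6112  0.7915 -0.0021]
 [-0.002  -0.0011 -1.    ]] 3.5 [-0.3343  0.5714  4.8419] 0.011029497426149172
```

{"fn": "carry_out", "kwargs": {
  "plan": [
    {"x":0,"y":0,"z":-0.01,"ax":0,"ay":0,"az":0,"hand":0},
    {"x":0,"y":0,"z":-0.03,"ax":0,"ay":0,"az":0,"hand":0},
    {"x":0,"y":0,"z":-0.06,"ax":0,"ay":0,"az":0,"hand":0},
    {"x":0,"y":0,"z":-0.09,"ax":0,"ay":0,"az":0,"hand":0},
    {"x":0,"y":0,"z":-0.12,"ax":0,"ay":0,"az":0,"hand":0},
    {"x":0,"y":0,"z":-0.15,"ax":0,"ay":0,"az":0,"hand":0},
    {"x":0,"y":0,"z":-0.18,"ax":0,"ay":0,"az":0,"hand":0},
    {"x":0,"y":0,"z":-0.2,"ax":0,"ay":0,"az":0,"hand":0},
    {"x":0,"y":0,"z":-0.2,"ax":0,"ay":0,"az":0,"hand":0}
  ]
}}

```text
clock: 4.25
tcp_pos: [0.5352, -0.3022, 0.2206]
orientation: [0.005, 0.323, 0.946, -0.002]
wrist_force: [1.0, -0.5, -1.4]
finger_gap: 0.0111
```

```bash
python3 - <<'E'
from h import *
s=snap("side","c")
crop(s,200,120,150,130,5,"pics/s_c.png")
p,Rr,st=cur();print(p,st['clock'],st['wrist_force'],st['ft_torque'],st['finger_gap'],st['joint_pos'])
# stand stuff, tube from hand: predict tube points
yaw=np.radians(24.3);t=np.radians(25)
px=np.array([np.cos(t)*np.cos(yaw),np.cos(t)*np.sin(yaw),np.sin(t)]);py=np.array([-np.sin(yaw),np.cos(yaw),0]);pz=np.cross(px,py)
print(px,py,pz)
o=np.array([.6165,.044,.078])
go(o+pz*(.026+.0147+.06),toolR(px,-pz))
E
```

```text
[ 0.5345 -0.3017  0.2178] 4.3 [ 0.599   0.0557 -1.4603] [ 0.0013 -0.0181 -0.0011] 0.010898788329463548 [-0.644   0.3871  0.1192  1.2954 -0.0011 -1.5572]
[0.826  0.373  0.4226] [-0.4115  0.9114  0.    ] [-0.3852 -0.1739  0.9063]
shift [0.1668 0.2862 0.047 ] turn [-0.4414  0.2748  2.0237] deg 119.7132651319653
```

View pics/s_c.png

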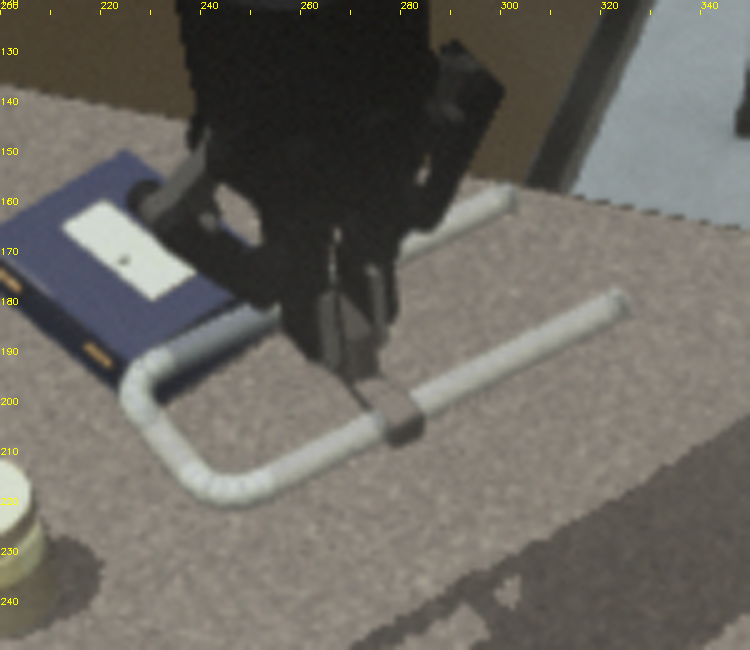

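```bash
cat >> h.py <<'E'
def tubeP(p,Rr,P,h=.0145,off=(0,0)):  # tube-frame point -> world, tool x = tube x
    q=np.array([P[0]+off[0],-(P[1]+off[1]),h-P[2]]); return p+Rr@q
E
python3 - <<'E'
from h import *
p,Rr,st=cur()
for P,ob in [((.095,-.035,.006),(323.8,180.2)),((.095,.035,.006),(302.3,159)),((-.070,-.015,.006),None),((-.035,-.035,.006),None),((.03,-.035,.006),None)]:
    print(P,proj("side",tubeP(p,Rr,P)),ob)
E
```

```text
(0.095, -0.035, 0.006) [323.7296 180.8748] (323.8, 180.2)
(0.095, 0.035, 0.006) [301.7138 159.4093] (302.3, 159)
(-0.07, -0.015, 0.006) [238.1689 214.6705] None
(-0.035, -0.035, 0.006) [262.0105 212.731 ] None
(0.03, -0.035, 0.006) [293.7462 196.3507] None
```

The tube is held squarely. The limb ends predicted from the arm pose, (323.7,180.9) and (301.7,159.4), match the image to within 0.7 px, so I trust the side camera. Next are the stand and the bail angle.

```bash
python3 - <<'E'
from h import *
zl,zh=.078-.118*np.sin(np.radians(25)),.078+.118*np.sin(np.radians(25))
c=[((463.3,278.3),zl),((386.6,287.6),zl),((424.6,368.1),zh),((519.6,353.3),zh)]
X=np.array([onz("side",*k) for k in c]);u=(X[2]+X[3]-X[0]-X[1])/2; w=(X[0]+X[3]-X[1]-X[2])/2
print(X,X.mean(0),np.linalg.norm(u),np.linalg.norm(w),np.degrees(np.arctan2(u[1],u[0])),np.degrees(np.arctan2(-w[0],w[1])))
c=[((200.9,263.3),zl),((256.3,236.3),zl),((215.1,152.1),zh),((159.1,175.8),zh)]
X=np.array([onz("top",*k) for k in c]);print("top",X.mean(0))
# bail
yaw=np.radians(24.4);t=np.radians(25)
px=np.array([np.cos(t)*np.cos(yaw),np.cos(t)*np.sin(yaw),np.sin(t)]);py=np.array([-np.sin(yaw),np.cos(yaw),0]);pz=np.cross(px,py)
o=np.array([.6172,.0445,.078])
a,d=ray("side",(479.7,307.9)); s=((o-a)@py)/(d@py);q=a+s*d-o;print("bar panel",q@px,q@pz,"angle",np.arctan2(q@pz-.041,.108-q@px),np.hypot(q@pz-.041,.108-q@px))
# key points predicted in side
for n,P in dict(ledgeTopL=(-.076,.05,.038),ledgeTopR=(-.076,-.05,.038),padR=(-.058,-.05,.026),padL=(-.058,.05,.026),notchR=(.085,-.035,.026),notchL=(.085,.035,.026)).items():
    print(n,proj("side",o+px*P[0]+py*P[1]+pz*P[2]),proj("top",o+px*P[0]+py*P[1]+pz*P[2]))
E
```

```text
[[ 0.4915  0.0736  0.0281]
 [ 0.5547 -0.0676  0.0281]
 [ 0.7449  0.0201  0.1279]
 [ 0.6801  0.1577  0.1279]] [0.6178 0.046  0.078 ] 0.23060348930117 0.15338402347238742 24.39776689848636 24.65857152769934
top [0.6154 0.0417 0.078 ]
bar panel 0.12444531059410062 0.10491579129938691 angle 1.8226304244978893 0.06599755009061488
ledgeTopL [457.8473 272.4604] [201.6763 246.5874]
ledgeTopR [405.5113 278.986 ] [239.5877 229.3826]
padR [408.1727 289.7038] [236.342  221.8582]
padL [461.1068 282.998 ] [198.6334 238.9155]
notchR [443.4667 337.847 ] [204.5262 170.732 ]
notchL [486.518  331.9818] [177.1001 182.8457]
```

```bash
python3 - <<'E'
from h import *
import cv2
yaw=np.radians(24.4);t=np.radians(25)
px=np.array([np.cos(t)*np.cos(yaw),np.cos(t)*np.sin(yaw),np.sin(t)]);py=np.array([-np.sin(yaw),np.cos(yaw),0]);pz=np.cross(px,py)
o=np.array([.6172,.0445,.078])
W=lambda P:o+px*P[0]+py*P[1]+pz*P[2]
for n in("side","top"):
  im=cv2.imread(f"pics/{n}0.png"); x0,y0,w,h=(395,262,130,115) if n=="side" else (150,140,120,130)
  k=6;c=cv2.resize(im[y0:y0+h,x0:x0+w],None,fx=k if n=="side" else 4,fy=k if n=="side" else 4,interpolation=cv2.INTER_CUBIC);k=k if n=="side" else 4
  def m(P,col=(0,0,255)):
    q=proj(n,W(P));cv2.circle(c,tuple(int(round(v)) for v in((q[0]-x0+.5)*k,(q[1]-y0+.5)*k)),2,col,-1)
  for s in(1,-1):
    m((-.118,s*.078,0));m((.118,s*.078,0));m((-.076,s*.05,.038));m((-.058,s*.05,.026));m((.108,s*.065,.05),(0,255,0))
    for x in(.071,.085):
      col=(255,0,0) if x<.08 else (255,0,255)
      for e in(1,-1): m((x,s*.035+e*.0072,.026),col);m((x,s*.035+e*.0125,.045),col)
  cv2.imwrite(f"pics/ov_{n}.png",c)
E
```

```text
(no output)
```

View pics/ov_side.png

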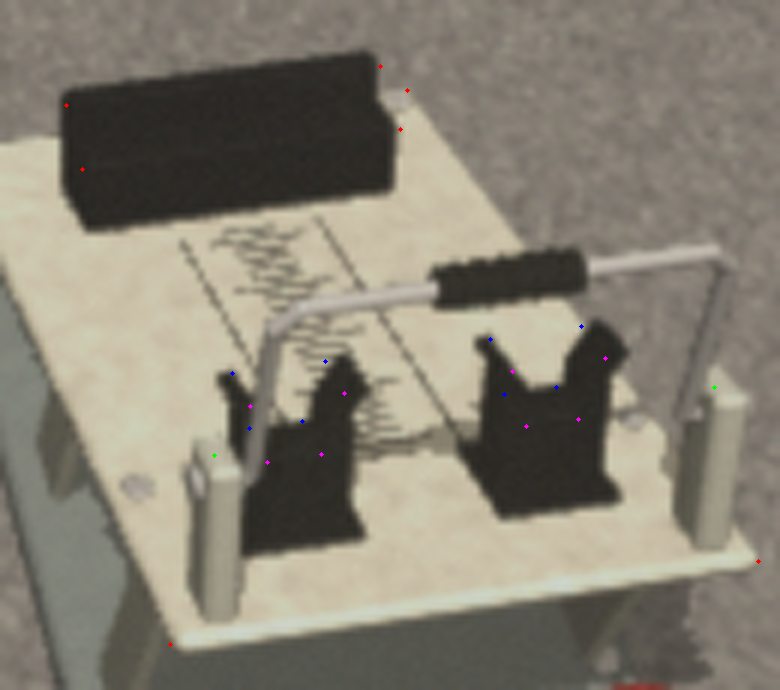

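View pics/ov_top.png

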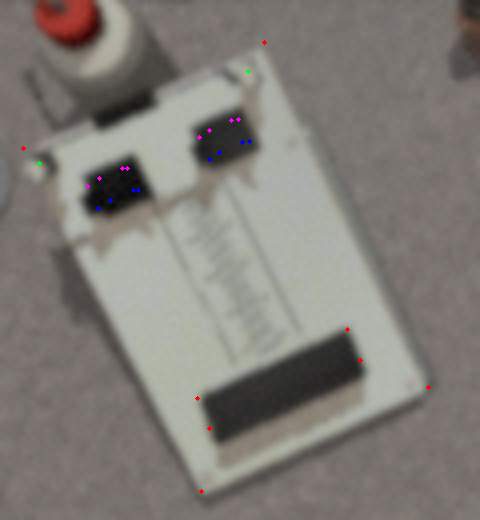

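```bash
cat >> h.py <<'E'
def panel(yawd,o):
    yaw=np.radians(yawd);t=np.radians(25)
    px=np.array([np.cos(t)*np.cos(yaw),np.cos(t)*np.sin(yaw),np.sin(t)]);py=np.array([-np.sin(yaw),np.cos(yaw),0]);pz=np.cross(px,py)
    return np.array(o),np.array([px,py,pz]).T
O,Q=panel(25.0,[.617,.0455,.078])
RS=toolR(Q[:,0],-Q[:,2])
def seat(x=0,y=0,dz=0,h=.0145): return O+Q@[x,y,.026+h+dz]
E
python3 - <<'E'
from h import *
go((.50,-.12,.26),R.from_euler('z',-60,degrees=True).as_matrix()@cur()[1])
d,r=go(seat(dz=.08,x=.004),RS)
print(seat(dz=.08,x=.004))
E
```

```text
shift [ 0.1381  0.1227 -0.0433] turn [0.0078 0.0011 1.0472] deg 59.99999999999999
shift [0.1689 0.2832 0.0274] turn [-0.4388  0.277   2.0117] deg 119.03638983743369
[0.5741 0.0255 0.1889]
```

{"fn": "carry_out", "kwargs": {
  "plan": [
    {"x":0.006,"y":0.005,"z":-0.004,"ax":0,"ay":0,"az":0.06,"hand":0},
    {"x":0.018,"y":0.015,"z":-0.01,"ax":0,"ay":0,"az":0.15,"hand":0},
    {"x":0.03,"y":0.027,"z":-0.015,"ax":0,"ay":0,"az":0.25,"hand":0},
    {"x":0.043,"y":0.04,"z":-0.02,"ax":0,"ay":0,"az":0.35,"hand":0},
    {"x":0.056,"y":0.052,"z":-0.025,"ax":0,"ay":0,"az":0.45,"hand":0},
    {"x":0.07,"y":0.064,"z":-0.03,"ax":0,"ay":0,"az":0.55,"hand":0},
    {"x":0.084,"y":0.076,"z":-0.035,"ax":0,"ay":0,"az":0.65,"hand":0},
    {"x":0.098,"y":0.088,"z":-0.04,"ax":0,"ay":0,"az":0.75,"hand":0},
    {"x":0.112,"y":0.1,"z":-0.043,"ax":0,"ay":0,"az":0.85,"hand":0},
    {"x":0.125,"y":0.112,"z":-0.043,"ax":0,"ay":0,"az":0.95,"hand":0},
    {"x":0.135,"y":0.12,"z":-0.043,"ax":0,"ay":0,"az":1.03,"hand":0},
    {"x":0.138,"y":0.123,"z":-0.043,"ax":0,"ay":0,"az":1.047,"hand":0}
  ]
}}

```text
clock: 5.3
tcp_pos: [0.4987, -0.1178, 0.2582]
orientation: [0.002, 0.753, 0.658, -0.0]
wrist_force: [-1.0, -0.3, -0.7]
finger_gap: 0.0113
```

```bash
python3 - <<'E'
from h import *
p,Rr,st=cur();print(p,st['clock'],st['finger_gap'],st['joint_pos'])
go(seat(dz=.08,x=.004),RS)
E
```

```text
[ 0.4987 -0.1178  0.2582] 5.3 0.011348746804911406 [-0.3871  0.1822 -0.06    1.3253 -0.0025 -0.2524]
shift [0.1523 0.0553 0.0689] turn [-0.2141  0.4009  0.9843] deg 62.114148961848024
```

{"fn": "carry_out", "kwargs": {
  "plan": [
    {"x":0.012,"y":0.004,"z":0.0,"ax":-0.018,"ay":0.033,"az":0.08,"hand":0},
    {"x":0.026,"y":0.01,"z":0.0,"ax":-0.036,"ay":0.067,"az":0.164,"hand":0},
    {"x":0.04,"y":0.015,"z":0.002,"ax":-0.054,"ay":0.1,"az":0.246,"hand":0},
    {"x":0.054,"y":0.02,"z":0.006,"ax":-0.071,"ay":0.134,"az":0.328,"hand":0},
    {"x":0.068,"y":0.025,"z":0.012,"ax":-0.089,"ay":0.167,"az":0.41,"hand":0},
    {"x":0.082,"y":0.03,"z":0.02,"ax":-0.107,"ay":0.2,"az":0.492,"hand":0},
    {"x":0.096,"y":0.035,"z":0.028,"ax":-0.125,"ay":0.234,"az":0.574,"hand":0},
    {"x":0.11,"y":0.04,"z":0.038,"ax":-0.143,"ay":0.267,"az":0.656,"hand":0},
    {"x":0.124,"y":0.045,"z":0.048,"ax":-0.161,"ay":0.3,"az":0.738,"hand":0},
    {"x":0.136,"y":0.05,"z":0.058,"ax":-0.178,"ay":0.334,"az":0.82,"hand":0},
    {"x":0.146,"y":0.054,"z":0.065,"ax":-0.196,"ay":0.367,"az":0.902,"hand":0},
    {"x":0.152,"y":0.055,"z":0.069,"ax":-0.214,"ay":0.401,"az":0.984,"hand":0}
  ]
}}

```text
clock: 6.3
tcp_pos: [0.5731, 0.0257, 0.1863]
orientation: [-0.048, 0.954, 0.21, 0.211]
wrist_force: [-0.3, 0.2, -0.8]
finger_gap: 0.0109
```

```bash
python3 - <<'E'
from h import *
s=snap("side","d"); s=snap("side","d")
p,Rr,st=cur();print(p,st['clock'],st['finger_gap'],st['joint_pos']);go(seat(dz=.08,x=.004),RS)
for P in [(.095,-.035,.006),(.095,.035,.006),(-.07,-.015,.006),(-.035,-.035,.006),(.03,-.035,.006)]: print(P,proj("side",tubeP(p,Rr,P)))
crop(s,370,230,160,150,5-1,"pics/s_d.png")
E
```

```text
[0.5709 0.0262 0.1856] 6.4 0.011076444495851328 [-0.2363  0.0444 -0.4901  0.692   0.2665  0.9433]
shift [ 0.0038  0.002  -0.0019] turn [-0.0031  0.0042  0.0007] deg 0.3043792809711387
(0.095, -0.035, 0.006) [451.0873 296.8752]
(0.095, 0.035, 0.006) [496.7317 290.4021]
(-0.07, -0.015, 0.006) [427.3051 243.7194]
(-0.035, -0.035, 0.006) [422.6886 254.5837]
(0.03, -0.035, 0.006) [435.8161 274.1332]
```

View pics/s_d.png

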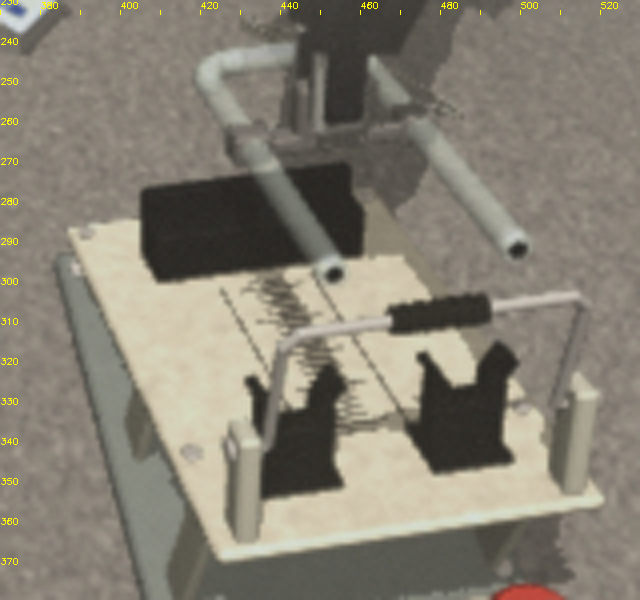

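```bash
python3 - <<'E'
from h import *
import cv2
p,Rr,st=cur();n="side";im=cv2.imread("pics/side_d.png");x0,y0,w,h=395,228,130,100;k=6
c=cv2.resize(im[y0:y0+h,x0:x0+w],None,fx=k,fy=k,interpolation=cv2.INTER_CUBIC)
for P in [(.095,-.035,.006),(.095,.035,.006),(.05,.035,.006),(.05,-.035,.006),(.0,-.035,.006),(0,.035,.006),(-.03,-.035,.006),(-.07,0,.006),(-.07,-.015,.006),(-.004,-.017,.032),(.006,-.017,.032),(.006,.017,.032)]:
  q=proj(n,tubeP(p,Rr,P));cv2.circle(c,tuple(int(round(v)) for v in((q[0]-x0+.5)*k,(q[1]-y0+.5)*k)),2,(0,0,255),-1)
cv2.imwrite("pics/ov_d.png",c)
E
```

```text
(no output)
```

View pics/ov_d.png

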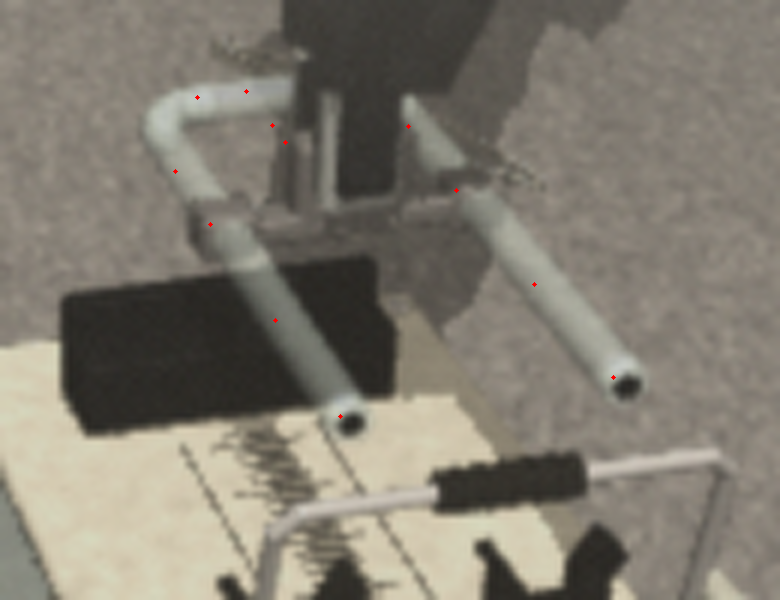

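```bash
python3 - <<'E'
from h import *
# observed side pixels (crop6 origin 395,262), bias-corrected
f=lambda x,y:np.array((395+(x+.5)/6-.5-1.8,262+(y+.5)/6-.5-1.0))
obs=[((.118,-.078,0),(178,640)),((.118,.078,0),(755,560)),((-.058,.05,.026),(395,130)),
 ((.108,-.065,.05),(215,450)),((.108,.065,.05),(727,385)),((-.118,.078,0),(413,93)),((-.118,-.078,0),(395*0-54+5,150))]
obs=[(np.array(P),f(*q)) for P,q in obs[:6]]
obs.append((np.array((-.118,-.078,0)),np.array((386.6-1.8,287.6-1))))
# notch centre of visible floor: average of (x=.085,y-7.2) col shift handled: use right corner floor edge x=.071,y+7.2 only and left prong
obs+= [(np.array((.071,.0422,.026)),f(567,385)),(np.array((.071,-.0278,.026)),f(310,420)),
       (np.array((.071,.035+.0125,.045)),f(588,328)),(np.array((.071,-.035+.0125,.045)),f(333,360))]
tb=0.4
topo=[((-.118,.078,0),(205,495)),((-.118,-.078,0),(427,387)),((.118,-.078,0),(262,48))]
topo=[(np.array(P),np.array((150+(q[0]+.5)/4-.5,140+(q[1]+.5)/4-.5))) for P,q in topo]
def res(v,full=False):
    O,Q=panel(v[2]*100,[v[0],v[1],.078])
    a=[proj("side",O+Q@P)-q for P,q in obs]; b=[proj("top",O+Q@P)-q for P,q in topo]
    return (np.array(a),np.array(b)) if full else np.array(a+b).ravel()
for sel in ("both","side"):
    g=res if sel=="both" else (lambda v:res(v,True)[0].ravel())
    r=least_squares(g,[.6155,.042,.245],loss='soft_l1');print(sel,r.x);print(np.hstack([res(r.x,True)[0]]) ,res(r.x,True)[1])
E
```

```text
both [0.6156 0.0433 0.2459]
[[-0.0163  0.515 ]
 [ 1.6529 -0.2924]
 [ 1.7864 -0.1902]
 [ 1.1029  0.7492]
 [-1.1508  0.0435]
 [-0.0095 -0.5468]
 [-0.0892 -1.1934]
 [-0.7972  0.0838]
 [-0.1657  0.0832]
 [-0.0397 -0.5145]
 [-0.1609 -0.0332]] [[-0.4669 -0.5232]
 [ 0.6524  0.415 ]
 [ 0.6021 -1.1111]]
side [0.6157 0.0432 0.2451]
[[-0.1944  0.5116]
 [ 1.5338 -0.1639]
 [ 1.7969 -0.127 ]
 [ 0.9528  0.7532]
 [-1.2515  0.155 ]
 [ 0.0366 -0.476 ]
 [-0.0761 -1.215 ]
 [-0.8836  0.1687]
 [-0.2765  0.1138]
 [-0.118  -0.4267]
 [-0.2644  0.0005]] [[-0.5072 -0.58  ]
 [ 0.6465  0.4368]
 [ 0.7112 -1.14  ]]
```

```bash
sed -i 's/^O,Q=panel.*/O,Q=panel(24.6,[.6156,.0433,.078])/' h.py; python3 - <<'E'
from h import *
go(seat(dz=.028,x=.005),RS)
E
```

```text
shift [0.0031 0.0034 0.0492] turn [-0.0061  0.0042  0.0071] deg 0.5869307282299698
```

{"fn": "carry_out", "kwargs": {
  "plan": [
    {"x":0.003,"y":0.003,"z":0.006,"ax":-0.006,"ay":0.004,"az":0.007,"hand":0},
    {"x":0.003,"y":0.003,"z":0.018,"ax":-0.006,"ay":0.004,"az":0.007,"hand":0},
    {"x":0.003,"y":0.003,"z":0.03,"ax":-0.006,"ay":0.004,"az":0.007,"hand":0},
    {"x":0.003,"y":0.003,"z":0.04,"ax":-0.006,"ay":0.004,"az":0.007,"hand":0},
    {"x":0.003,"y":0.003,"z":0.047,"ax":-0.006,"ay":0.004,"az":0.007,"hand":0},
    {"x":0.003,"y":0.003,"z":0.049,"ax":-0.006,"ay":0.004,"az":0.007,"hand":0},
    {"x":0.003,"y":0.003,"z":0.049,"ax":-0.006,"ay":0.004,"az":0.007,"hand":0},
    {"x":0.003,"y":0.003,"z":0.049,"ax":-0.006,"ay":0.004,"az":0.007,"hand":0}
  ]
}}

```text
clock: 7.07
tcp_pos: [0.5934, 0.0332, 0.1424]
orientation: [-0.046, 0.954, 0.208, 0.211]
wrist_force: [0.1, 1.1, -0.4]
finger_gap: 0.0106
```

```bash
python3 - <<'E'
from h import *
s=snap("side","e")
p,Rr,st=cur();print(p,st['clock'],st['wrist_force'],Q.T@(p-O));go(seat(dz=.028,x=.005),RS)
crop(s,395,240,130,130,6,"pics/s_e.png")
for P in [(.095,-.035,.006),(.095,.035,.006)]: print(P,proj("side",tubeP(p,Rr,P)))
E
```

```text
[0.5934 0.0332 0.1428] 7.1167 [ 0.0552 -0.0203 -0.7881] [0.0053 0.0001 0.069 ]
shift [-0.0003  0.0001  0.0005] turn [ 0.0003 -0.0001  0.0004] deg 0.030404844669648275
(0.095, -0.035, 0.006) [447.7109 324.9139]
(0.095, 0.035, 0.006) [492.3189 318.785 ]
```

View pics/s_e.png

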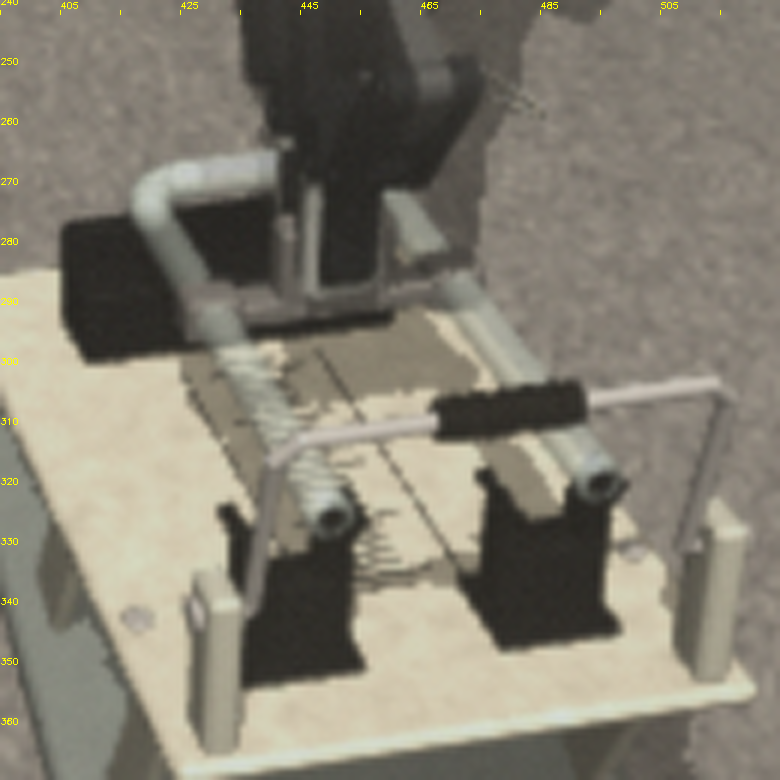

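```bash
python3 - <<'E'
from h import *
b=np.array([2.55,1.1])
f=lambda x,y:np.array((395+(x+.5)/6-.5,262+(y+.5)/6-.5))
for P,q in [((.071,.0422,.026),(567,385)),((.071,-.0278,.026),(310,420)),((.071,.0475,.045),(588,328)),((.071,-.0225,.045),(333,360)),((.071,-.035-.0125,.045),(238,373)),((.071,.035-.0125,.045),(492,342))]:
    e=f(*q)-b-proj("side",O+Q@P); 
    J=[(proj("side",O+Q@(np.array(P)+d))-proj("side",O+Q@P)) for d in np.eye(3)*.001]
    print(P,e,"y err mm (x fixed) ",np.linalg.lstsq(np.array([J[1],J[2]]).T,e,rcond=None)[0])
print(J)
E
python3 - <<'E'
import cv2
im=cv2.imread("pics/side0.png")
cv2.imwrite("pics/s_n.png",cv2.resize(im[305:355,425:505],None,fx=10,fy=10,interpolation=cv2.INTER_CUBIC))
E
```

```text
(0.071, 0.0422, 0.026) [ 0.0434 -0.2058] y err mm (x fixed)  [0.0356 0.4032]
(0.071, -0.0278, 0.026) [-0.5884 -0.2105] y err mm (x fixed)  [-0.9977  0.5844]
(0.071, 0.0475, 0.045) [-0.7135  0.3929] y err mm (x fixed)  [-1.1255 -0.5832]
(0.071, -0.0225, 0.045) [-0.5927 -0.0936] y err mm (x fixed)  [-0.9841  0.3418]
(0.071, -0.0475, 0.045) [-1.0381 -0.0281] y err mm (x fixed)  [-1.6948  0.3317]
(0.071, 0.022500000000000003, 0.045) [-1.5698  0.6584] y err mm (x fixed)  [-2.5138 -0.874 ]
[array([0.2599, 0.3723]), array([ 0.6074, -0.0829]), array([ 0.0491, -0.5147])]
```

View pics/s_n.png

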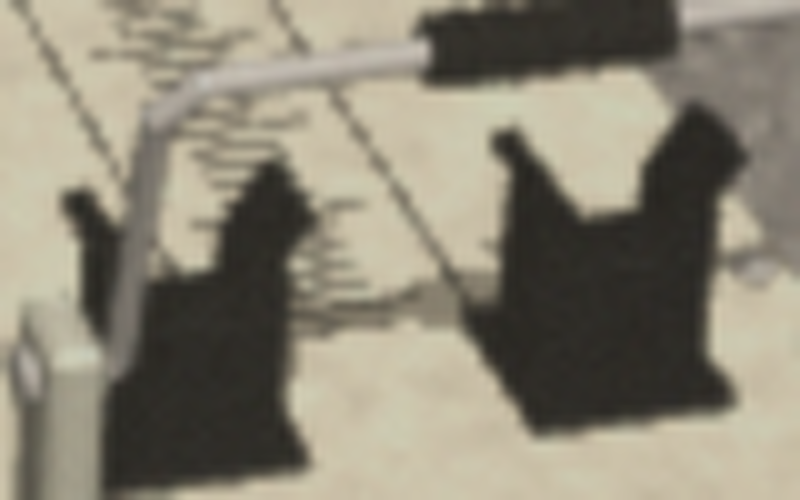

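{"fn": "carry_out", "kwargs": {
  "plan": [
    {"x":0,"y":0.0008,"z":0.002,"ax":0,"ay":0,"az":0,"hand":0},
    {"x":0,"y":0.0008,"z":0.006,"ax":0,"ay":0,"az":0,"hand":0},
    {"x":0,"y":0.0008,"z":0.01,"ax":0,"ay":0,"az":0,"hand":0},
    {"x":0,"y":0.0008,"z":0.014,"ax":0,"ay":0,"az":0,"hand":0},
    {"x":0,"y":0.0008,"z":0.017,"ax":0,"ay":0,"az":0,"hand":0},
    {"x":0,"y":0.0008,"z":0.019,"ax":0,"ay":0,"az":0,"hand":0},
    {"x":0,"y":0.0008,"z":0.02,"ax":0,"ay":0,"az":0,"hand":0},
    {"x":0,"y":0.0008,"z":0.02,"ax":0,"ay":0,"az":0,"hand":0}
  ]
}}

```text
clock: 7.78
tcp_pos: [0.6014, 0.0361, 0.1242]
orientation: [-0.046, 0.954, 0.208, 0.211]
wrist_force: [-0.6, 0.4, -0.9]
finger_gap: 0.0109
```

```bash
python3 - <<'E'
from h import *
s=snap("side","f")
p,Rr,st=cur();print(p,st['clock'],st['wrist_force'],st['ft_torque'],Q.T@(p-O),Q.T@st['wrist_force'])
crop(s,400,260,120,100,6,"pics/s_f.png")
E
```

```text
[0.6014 0.0361 0.1244] 7.8333 [ 0.4541  0.307  -0.1006] [-0.1024  0.4111  0.0233] [ 0.0052 -0.0007  0.0488] [ 0.4475  0.0901 -0.3197]
```

View pics/s_f.png

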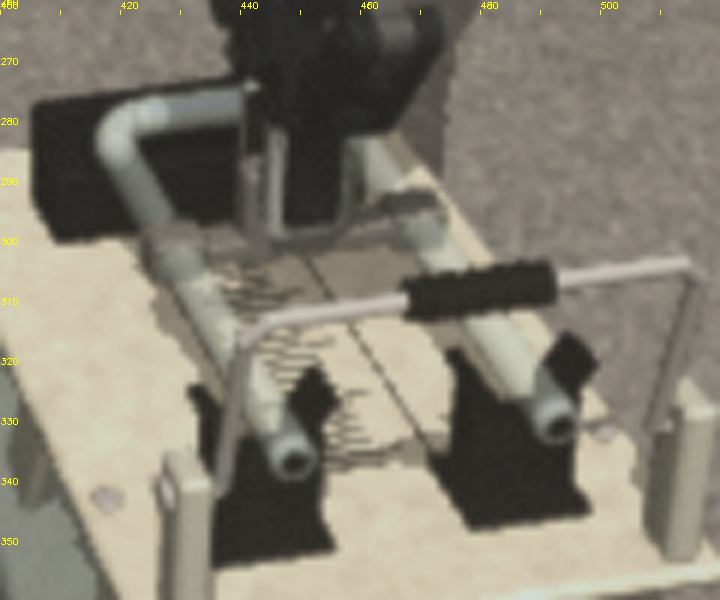

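The bores are at (448,336) and (492,330), both limbs lie between the fork prongs, and the contact force is about zero. Lowering further.

{"fn": "carry_out", "kwargs": {
  "plan": [
    {"x":0,"y":0,"z":0.0015,"ax":0,"ay":0,"az":0,"hand":0},
    {"x":0,"y":0,"z":0.003,"ax":0,"ay":0,"az":0,"hand":0},
    {"x":0,"y":0,"z":0.0045,"ax":0,"ay":0,"az":0,"hand":0},
    {"x":0,"y":0,"z":0.0055,"ax":0,"ay":0,"az":0,"hand":0},
    {"x":0,"y":0,"z":0.0055,"ax":0,"ay":0,"az":0,"hand":0},
    {"x":0,"y":0,"z":0.0055,"ax":0,"ay":0,"az":0,"hand":0}
  ]
}}

```text
clock: 8.33
tcp_pos: [0.6035, 0.0371, 0.1194]
orientation: [-0.046, 0.954, 0.208, 0.211]
wrist_force: [-0.1, 0.4, -0.8]
finger_gap: 0.0108
```

```bash
python3 - <<'E'
from h import *
p,Rr,st=cur();print(p,st['clock'],st['wrist_force'],st['ft_torque'],Q.T@(p-O),Q.T@st['wrist_force'])
E
```

```text
[0.6035 0.0371 0.1194] 8.3333 [-0.096   0.3909 -0.7635] [-0.1781  0.3985  0.0363] [ 0.0051 -0.0006  0.0432] [-0.2543  0.3954 -0.7239]
```

{"fn": "carry_out", "kwargs": {
  "plan": [
    {"x":0,"y":0,"z":0.001,"ax":0,"ay":0,"az":0,"hand":0},
    {"x":0,"y":0,"z":0.002,"ax":0,"ay":0,"az":0,"hand":0},
    {"x":0,"y":0,"z":0.003,"ax":0,"ay":0,"az":0,"hand":0},
    {"x":0,"y":0,"z":0.003,"ax":0,"ay":0,"az":0,"hand":0},
    {"x":0,"y":0,"z":0.003,"ax":0,"ay":0,"az":0,"hand":0}
  ]
}}

```text
clock: 8.75
tcp_pos: [0.6046, 0.0374, 0.1173]
orientation: [-0.046, 0.954, 0.208, 0.212]
wrist_force: [-4.7, -1.0, 6.0]
finger_gap: 0.0113
```

```bash
python3 - <<'E'
from h import *
s=snap("side","g")
p,Rr,st=cur();print(p,st['clock'],st['wrist_force'],st['ft_torque'],Q.T@(p-O),Q.T@st['wrist_force'])
crop(s,400,260,120,100,6,"pics/s_g.png")
E
```

```text
[0.6045 0.0374 0.1172] 8.8 [-4.5705 -1.7018  5.7957] [-0.2027  0.7433  0.0974] [ 0.0053 -0.0007  0.0408] [-1.959   0.3552  7.3084]
```

View pics/s_g.png

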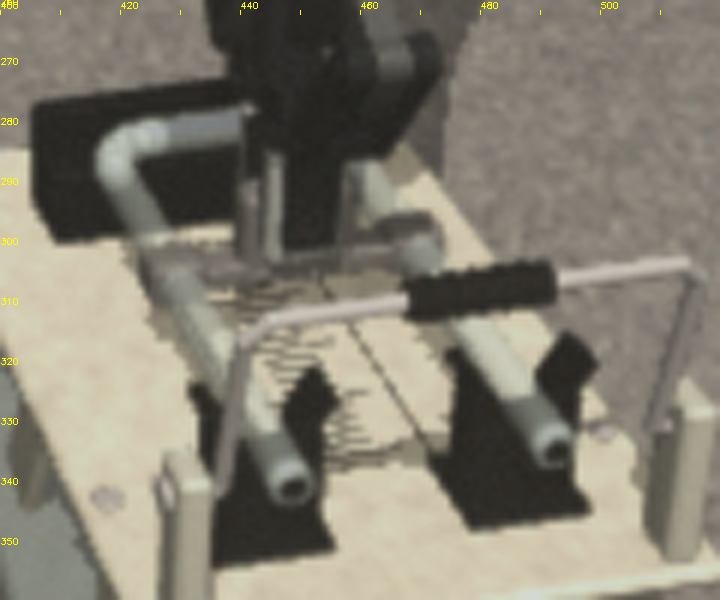

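Contact came at tool z = 40.8 mm in the panel frame, against 40.5 expected, with 7 N along the normal. So the limbs are on the notch floors. Now I'll ease off slightly and slide down to the ledge.

{"fn": "carry_out", "kwargs": {
  "plan": [
    {"x":0,"y":0,"z":0,"ax":0,"ay":0,"az":0,"hand":0},
    {"x":-0.0015,"y":0,"z":0,"ax":0,"ay":0,"az":0,"hand":0},
    {"x":-0.003,"y":0,"z":0,"ax":0,"ay":0,"az":0,"hand":0},
    {"x":-0.0045,"y":0,"z":0,"ax":0,"ay":0,"az":0,"hand":0},
    {"x":-0.0045,"y":0,"z":0,"ax":0,"ay":0,"az":0,"hand":0},
    {"x":-0.0045,"y":0,"z":0,"ax":0,"ay":0,"az":0,"hand":0}
  ]
}}

```text
clock: 9.3
tcp_pos: [0.6009, 0.0356, 0.1154]
orientation: [-0.046, 0.954, 0.208, 0.212]
wrist_force: [-0.9, -0.9, 0.9]
finger_gap: 0.0109
```

```bash
python3 - <<'E'
from h import *
p,Rr,st=cur();print(p,st['clock'],st['wrist_force'],st['ft_torque'],Q.T@(p-O),Q.T@st['wrist_force'])
E
```

```text
[0.6009 0.0356 0.1154] 9.3 [-0.918  -0.9147  0.9035] [-0.1705  0.3605 -0.0123] [ 0.0008 -0.0008  0.0409] [-0.7197 -0.4496  1.3326]
```

{"fn": "carry_out", "kwargs": {
  "plan": [
    {"x":-0.0007,"y":0,"z":0.0003,"ax":0,"ay":0,"az":0,"hand":0},
    {"x":-0.0014,"y":0,"z":0.0003,"ax":0,"ay":0,"az":0,"hand":0},
    {"x":-0.002,"y":0,"z":0.0003,"ax":0,"ay":0,"az":0,"hand":0},
    {"x":-0.002,"y":0,"z":0.0003,"ax":0,"ay":0,"az":0,"hand":0}
  ]
}}

```text
clock: 9.63
tcp_pos: [0.5998, 0.0349, 0.1148]
orientation: [-0.046, 0.954, 0.208, 0.212]
wrist_force: [-0.2, 0.3, 4.2]
finger_gap: 0.0109
```

```bash
python3 - <<'E'
from h import *
p,Rr,st=cur();print(p,st['clock'],st['wrist_force'],st['ft_torque'],Q.T@(p-O),Q.T@st['wrist_force'])
E
```

```text
[0.5998 0.0349 0.1148] 9.6333 [-0.2133  0.2662  4.2381] [0.0792 0.1385 0.0299] [-0.0006 -0.0011  0.0409] [1.7158 0.3308 3.8762]
```

{"fn": "carry_out", "kwargs": {
  "plan": [
    {"x":-0.001,"y":0,"z":0,"ax":0,"ay":0,"az":0,"hand":0},
    {"x":-0.0018,"y":0,"z":0,"ax":0,"ay":0,"az":0,"hand":0},
    {"x":-0.0018,"y":0,"z":0,"ax":0,"ay":0,"az":0,"hand":0},
    {"x":-0.0018,"y":0,"z":0,"ax":0,"ay":0,"az":0,"hand":0}
  ]
}}

```text
clock: 9.97
tcp_pos: [0.5996, 0.0348, 0.115]
orientation: [-0.046, 0.953, 0.209, 0.214]
wrist_force: [4.0, 3.3, 3.1]
finger_gap: 0.0112
```

```bash
python3 - <<'E'
from h import *
s=snap("side","i")
p,Rr,st=cur();print(p,st['clock'],st['wrist_force'],st['ft_torque'],Q.T@(p-O),Q.T@st['wrist_force'])
crop(s,400,260,120,100,6,"pics/s_i.png")
E
```

```text
[0.5996 0.0348 0.115 ] 10.0167 [4.1398 2.6445 3.4546] [ 0.6833 -0.5022  0.053 ] [-0.0008 -0.0011  0.0412] [5.869  0.6812 1.075 ]
```

View pics/s_i.png

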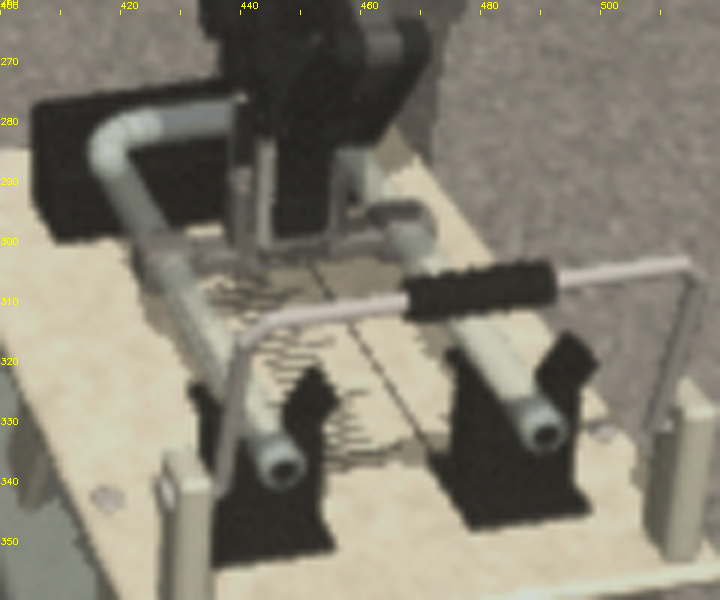

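The ledge contact shows as 5.9 N up the slope, with the tool at x = −0.8 mm. The bores are at (446,337) and (490,331), with both limbs down in the forks. I'll relax and release.

{"fn": "carry_out", "kwargs": {
  "plan": [
    {"x":0.0008,"y":0,"z":0.0002,"ax":0,"ay":0,"az":0,"hand":0},
    {"x":0.0008,"y":0,"z":0.0002,"ax":0,"ay":0,"az":0,"hand":0.1},
    {"x":0.0008,"y":0,"z":0,"ax":0,"ay":0,"az":0,"hand":0.2},
    {"x":0.0008,"y":0,"z":0,"ax":0,"ay":0,"az":0,"hand":0.3},
    {"x":0.0008,"y":0,"z":0,"ax":0,"ay":0,"az":0,"hand":0.4},
    {"x":0.0008,"y":0,"z":0,"ax":0,"ay":0,"az":0,"hand":0.4},
    {"x":0.0008,"y":0,"z":0,"ax":0,"ay":0,"az":0,"hand":0.4}
  ],
  "squeeze": 20
}}

```text
clock: 10.6
tcp_pos: [0.6, 0.035, 0.115]
orientation: [-0.046, 0.953, 0.208, 0.213]
wrist_force: [0.0, 0.5, -0.4]
finger_gap: 0.0341
```

```bash
python3 - <<'E'
from h import *
s=snap("side","j")
p,Rr,st=cur();print(st['finger_gap'],st['clock'],st['wrist_force'],st['ft_torque'],Q.T@(p-O),Q.T@st['wrist_force'])
crop(s,400,260,120,100,6,"pics/s_j.png")
E
```

```text
0.033869745588474436 10.65 [ 0.7205 -0.0049  1.3323] [-0.1565  0.3423  0.0379] [-0.0003 -0.0011  0.0411] [ 1.155  -0.3044  0.9315]
```

View pics/s_j.png

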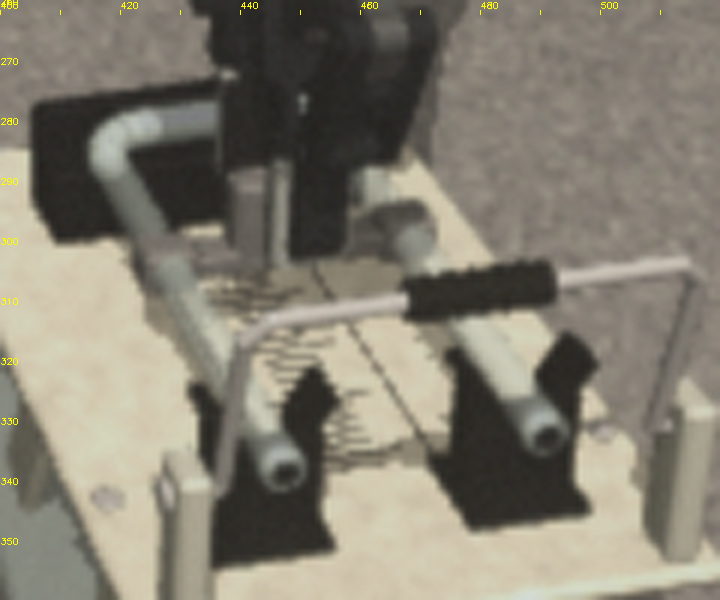

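The tube stays put after release. Next I'll retract along the normal and check how much room there is near the bail (bottle, posts).

{"fn": "carry_out", "kwargs": {
  "plan": [
    {"x":0,"y":0,"z":-0.005,"ax":0,"ay":0,"az":0,"hand":0.4},
    {"x":0,"y":0,"z":-0.015,"ax":0,"ay":0,"az":0,"hand":0.4},
    {"x":0,"y":0,"z":-0.03,"ax":0,"ay":0,"az":0,"hand":0.4},
    {"x":0,"y":0,"z":-0.05,"ax":0,"ay":0,"az":0,"hand":0.3},
    {"x":0,"y":0,"z":-0.075,"ax":0,"ay":0,"az":0,"hand":0.2},
    {"x":0,"y":0,"z":-0.1,"ax":0,"ay":0,"az":0,"hand":0.1},
    {"x":0,"y":0,"z":-0.12,"ax":0,"ay":0,"az":0,"hand":0},
    {"x":0,"y":0,"z":-0.13,"ax":0,"ay":0,"az":0,"hand":0},
    {"x":0,"y":0,"z":-0.13,"ax":0,"ay":0,"az":0,"hand":0},
    {"x":0,"y":0,"z":-0.13,"ax":0,"ay":0,"az":0,"hand":0}
  ]
}}

```text
clock: 11.48
tcp_pos: [0.5499, 0.0117, 0.234]
orientation: [-0.045, 0.953, 0.208, 0.214]
wrist_force: [-0.4, -0.4, -0.3]
finger_gap: -0.0
```

```bash
python3 - <<'E'
from h import *
s=snap("side","k")
p,Rr,st=cur();print(st['finger_gap'],st['clock'],st['joint_pos'],Q.T@(p-O))
cv2.imwrite("pics/s_k.png",cv2.resize(s[200:440,360:600],None,fx=2.5,fy=2.5,interpolation=cv2.INTER_CUBIC))
print("cap",tri((167.5,143),(502,391)))
# bar in panel plane y=0 with bias
a,d=ray("side",(479.7-2.2,307.9-1.1)); s_=((O-a)@Q[:,1])/(d@Q[:,1]);q=Q.T@(a+s_*d-O);print("bar",q,np.arctan2(q[2]-.041,.108-q[0]),np.hypot(q[2]-.041,.108-q[0]))
c,e=tri((167.5,143),(502,391));print("cap panel",Q.T@(c-O),e)
E
```

```text
-0.00021857614102484767 11.5333 [-0.2794 -0.0326 -0.4489  0.8101  0.2804  0.9099] [-0.0008 -0.001   0.1713]
cap (array([0.758 , 0.1287, 0.1478]), np.float64(0.0025526584900206037))
bar [ 0.1196 -0.      0.1014] 1.7605442000438778 0.06154936116737818
cap panel [ 0.1791  0.0183 -0.0065] 0.0025526584900206037
```

View pics/s_k.png

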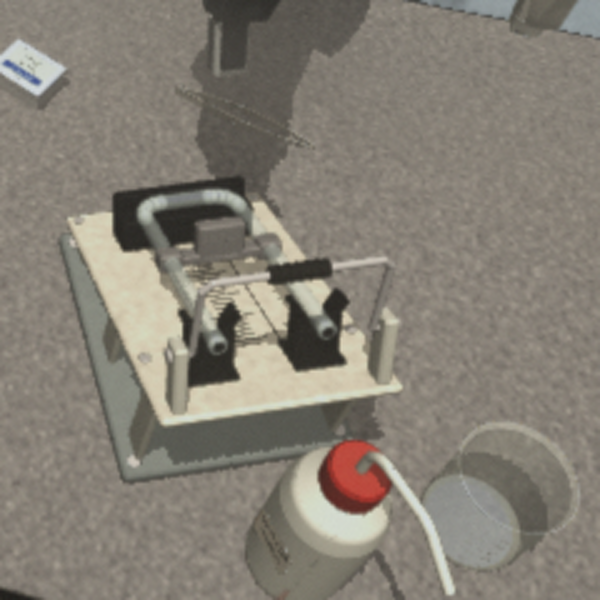

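The picture shows the tube in both forks with its bend against the ledge, and the tab free. The bail bar is at about panel (120, 101) mm, so the angle is about 1.76. I'll go over it with closed fingers and come down behind it.

{"fn": "carry_out", "kwargs": {
  "plan": [
    {"x":0.02,"y":-0.001,"z":0,"ax":0,"ay":0,"az":0,"hand":0},
    {"x":0.05,"y":-0.001,"z":0,"ax":0,"ay":0,"az":0,"hand":0},
    {"x":0.08,"y":-0.001,"z":0,"ax":0,"ay":0,"az":0,"hand":0},
    {"x":0.11,"y":-0.001,"z":0,"ax":0,"ay":0,"az":0,"hand":0},
    {"x":0.14,"y":-0.001,"z":0,"ax":0,"ay":0,"az":0,"hand":0},
    {"x":0.16,"y":-0.001,"z":0,"ax":0,"ay":0,"az":0,"hand":0},
    {"x":0.168,"y":-0.001,"z":0,"ax":0,"ay":0,"az":0,"hand":0},
    {"x":0.168,"y":-0.001,"z":0,"ax":0,"ay":0,"az":0,"hand":0},
    {"x":0.168,"y":-0.001,"z":0,"ax":0,"ay":0,"az":0,"hand":0}
  ]
}}

```text
clock: 12.28
tcp_pos: [0.6862, 0.0766, 0.3024]
orientation: [-0.046, 0.954, 0.209, 0.212]
wrist_force: [-1.1, -0.2, -1.0]
finger_gap: 0.0
```

```bash
python3 - <<'E'
from h import *
s=snap("side","l")
p,Rr,st=cur();print(st['finger_gap'],st['clock'],st['joint_pos'],Q.T@(p-O)); go(O+Q@[.167,0,.088],RS)
cv2.imwrite("pics/s_l.png",cv2.resize(s[200:440,360:600],None,fx=2.5,fy=2.5,interpolation=cv2.INTER_CUBIC))
E
```

```text
-0.00017654424408685554 12.3333 [-0.0999  0.1959 -0.0288  0.9626  0.2158  1.0828] [0.1651 0.0008 0.1707]
shift [0.0018 0.0008 0.0827] turn [-0.0003 -0.001   0.0007] deg 0.0734683132983973
```

View pics/s_l.png

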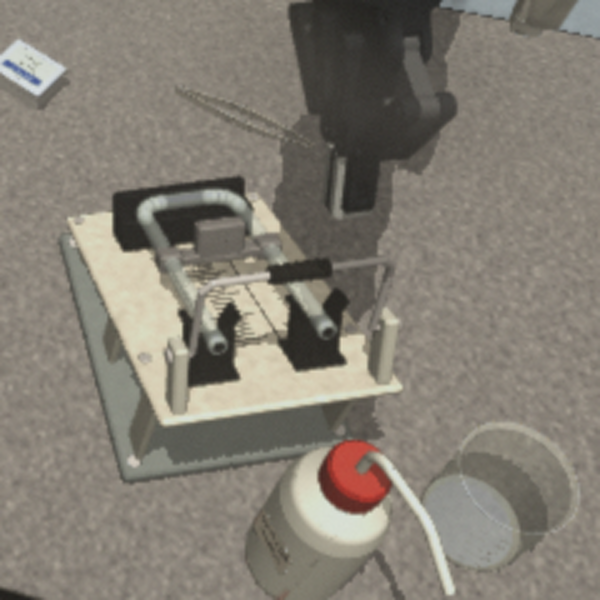

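{"fn": "carry_out", "kwargs": {
  "plan": [
    {"x":0.002,"y":0.001,"z":0.01,"ax":0,"ay":0,"az":0,"hand":0},
    {"x":0.002,"y":0.001,"z":0.03,"ax":0,"ay":0,"az":0,"hand":0},
    {"x":0.002,"y":0.001,"z":0.05,"ax":0,"ay":0,"az":0,"hand":0},
    {"x":0.002,"y":0.001,"z":0.07,"ax":0,"ay":0,"az":0,"hand":0},
    {"x":0.002,"y":0.001,"z":0.082,"ax":0,"ay":0,"az":0,"hand":0},
    {"x":0.002,"y":0.001,"z":0.082,"ax":0,"ay":0,"az":0,"hand":0},
    {"x":0.002,"y":0.001,"z":0.082,"ax":0,"ay":0,"az":0,"hand":0}
  ]
}}

```text
clock: 12.92
tcp_pos: [0.7184, 0.0904, 0.2277]
orientation: [-0.047, 0.954, 0.208, 0.211]
wrist_force: [0.1, 0.8, 0.6]
finger_gap: 0.0003
```

```bash
python3 - <<'E'
from h import *
s=snap("side","m")
p,Rr,st=cur();print(st['wrist_force'],st['clock'],Q.T@(p-O)); 
cv2.imwrite("pics/s_m.png",cv2.resize(s[200:440,360:600],None,fx=2.5,fy=2.5,interpolation=cv2.INTER_CUBIC))
E
```

```text
[-0.8469  0.4158  0.2858] 12.9667 [ 0.167  -0.0004  0.089 ]
```

View pics/s_m.png

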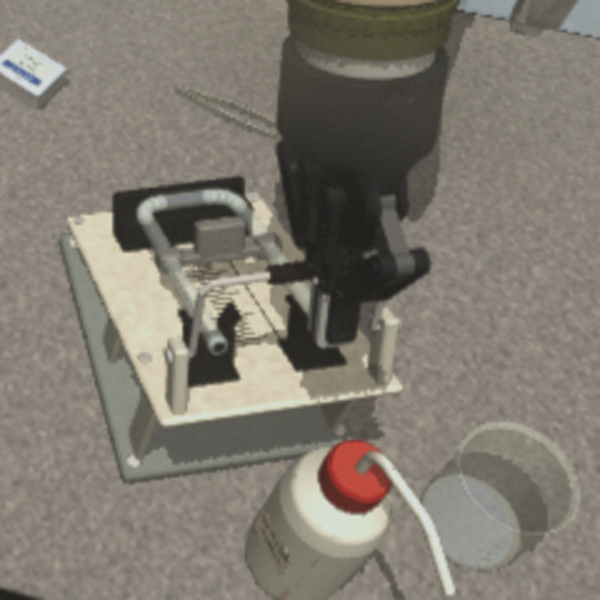

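The closed fingers are now on the upslope side of the sleeve, so I'll push it down-slope.

{"fn": "carry_out", "kwargs": {
  "plan": [
    {"x":-0.006,"y":0,"z":0,"ax":0,"ay":0,"az":0,"hand":0},
    {"x":-0.012,"y":0,"z":0,"ax":0,"ay":0,"az":0,"hand":0},
    {"x":-0.018,"y":0,"z":0,"ax":0,"ay":0,"az":0,"hand":0},
    {"x":-0.025,"y":0,"z":0,"ax":0,"ay":0,"az":0,"hand":0},
    {"x":-0.032,"y":0,"z":0,"ax":0,"ay":0,"az":0,"hand":0},
    {"x":-0.039,"y":0,"z":0,"ax":0,"ay":0,"az":0,"hand":0},
    {"x":-0.046,"y":0,"z":0,"ax":0,"ay":0,"az":0,"hand":0},
    {"x":-0.053,"y":0,"z":0,"ax":0,"ay":0,"az":0,"hand":0},
    {"x":-0.06,"y":0,"z":0,"ax":0,"ay":0,"az":0,"hand":0},
    {"x":-0.066,"y":0,"z":0.001,"ax":0,"ay":0,"az":0,"hand":0},
    {"x":-0.072,"y":0,"z":0.003,"ax":0,"ay":0,"az":0,"hand":0},
    {"x":-0.074,"y":0,"z":0.003,"ax":0,"ay":0,"az":0,"hand":0}
  ]
}}

```text
clock: 13.97
tcp_pos: [0.6581, 0.0627, 0.1938]
orientation: [-0.047, 0.954, 0.208, 0.211]
wrist_force: [1.1, 0.2, 0.7]
finger_gap: -0.0002
```

```bash
python3 - <<'E'
from h import *
s=snap("side","n")
p,Rr,st=cur();print(Q.T@st['wrist_force'],st['clock'],Q.T@(p-O)); 
cv2.imwrite("pics/s_n2.png",cv2.resize(s[200:440,360:600],None,fx=2.5,fy=2.5,interpolation=cv2.INTER_CUBIC))
E
```

```text
[0.4228 0.6871 0.7593] 14.0167 [ 0.0913 -0.      0.0853]
```

View pics/s_n2.png

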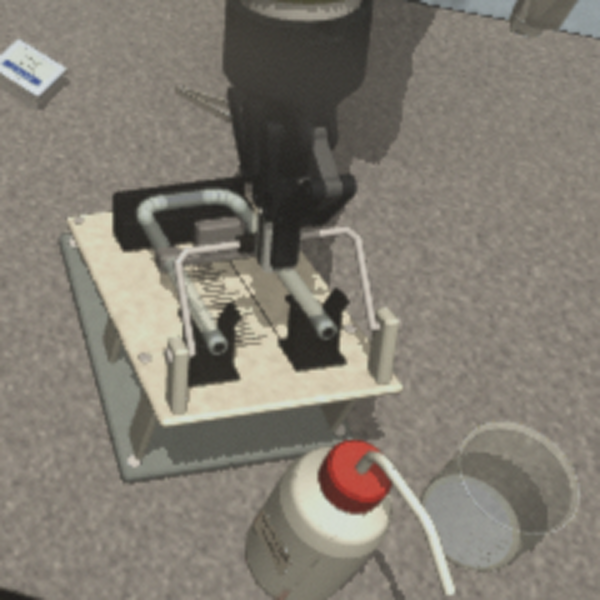

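{"fn": "carry_out", "kwargs": {
  "plan": [
    {"x":0.006,"y":0,"z":0,"ax":0,"ay":0,"az":0,"hand":0},
    {"x":0.008,"y":0,"z":-0.015,"ax":0,"ay":0,"az":0,"hand":0},
    {"x":0.008,"y":0,"z":-0.035,"ax":0,"ay":0,"az":0,"hand":0},
    {"x":0.004,"y":0,"z":-0.042,"ax":0,"ay":0,"az":0,"hand":0},
    {"x":-0.01,"y":0,"z":-0.042,"ax":0,"ay":0,"az":0,"hand":0},
    {"x":-0.025,"y":0,"z":-0.042,"ax":0,"ay":0,"az":0,"hand":0},
    {"x":-0.027,"y":0,"z":-0.042,"ax":0,"ay":0,"az":0,"hand":0},
    {"x":-0.027,"y":0,"z":-0.042,"ax":0,"ay":0,"az":0,"hand":0}
  ]
}}

```text
clock: 14.68
tcp_pos: [0.619, 0.045, 0.22]
orientation: [-0.047, 0.954, 0.208, 0.21]
wrist_force: [-0.1, 0.4, -0.5]
finger_gap: 0.0005
```

```bash
python3 - <<'E'
from h import *
s=snap("side","o")
p,Rr,st=cur();print(Q.T@st['wrist_force'],st['clock'],Q.T@(p-O)); 
crop(s,400,220,130,130,5,"pics/s_o.png")
for a in(.7,.8,.9,1.0): print(a,[proj("side",O+Q@[.108-.06*np.cos(a),y,.041+.06*np.sin(a)])+[2.2,1.1] for y in(-.018,.018)])
E
```

```text
[ 0.2049 -0.5797  0.607 ] 14.7333 [ 0.0644 -0.0002  0.1273]
0.7 [array([452.2146, 299.8851]), array([474.4274, 296.9413])]
0.8 [array([453.3272, 298.995 ]), array([475.7022, 296.0328])]
0.9 [array([454.5412, 298.4748]), array([477.0857, 295.4916])]
1.0 [array([455.8474, 298.3381]), array([478.5674, 295.3315])]
```

View pics/s_o.png

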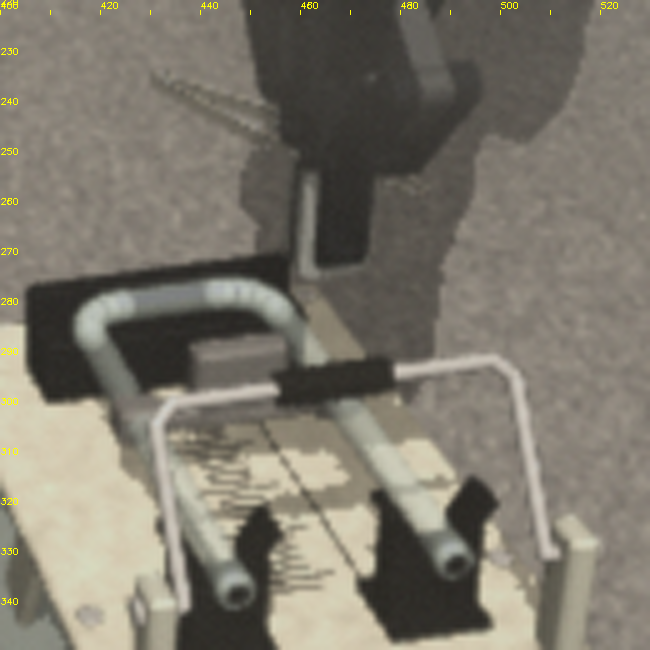

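{"fn": "carry_out", "kwargs": {
  "plan": [
    {"x":0.004,"y":0,"z":0.015,"ax":0,"ay":0,"az":0,"hand":0},
    {"x":0.006,"y":0,"z":0.028,"ax":0,"ay":0,"az":0,"hand":0},
    {"x":0.005,"y":0,"z":0.034,"ax":0,"ay":0,"az":0,"hand":0},
    {"x":0.002,"y":0,"z":0.038,"ax":0,"ay":0,"az":0,"hand":0},
    {"x":-0.002,"y":0,"z":0.042,"ax":0,"ay":0,"az":0,"hand":0},
    {"x":-0.006,"y":0,"z":0.047,"ax":0,"ay":0,"az":0,"hand":0},
    {"x":-0.009,"y":0,"z":0.052,"ax":0,"ay":0,"az":0,"hand":0},
    {"x":-0.012,"y":0,"z":0.058,"ax":0,"ay":0,"az":0,"hand":0},
    {"x":-0.014,"y":0,"z":0.063,"ax":0,"ay":0,"az":0,"hand":0},
    {"x":-0.016,"y":0,"z":0.069,"ax":0,"ay":0,"az":0,"hand":0},
    {"x":-0.016,"y":0,"z":0.074,"ax":0,"ay":0,"az":0,"hand":0},
    {"x":-0.016,"y":0,"z":0.074,"ax":0,"ay":0,"az":0,"hand":0}
  ]
}}

```text
clock: 15.73
tcp_pos: [0.635, 0.0525, 0.1454]
orientation: [-0.047, 0.954, 0.208, 0.21]
wrist_force: [0.5, -0.2, 0.1]
finger_gap: -0.0
```

```bash
python3 - <<'E'
from h import *
s=snap("side","p")
p,Rr,st=cur();print(Q.T@st['wrist_force'],st['clock'],Q.T@(p-O)); 
crop(s,400,240,130,110,5,"pics/s_p.png")
E
```

```text
[-0.2811  0.4782  0.0001] 15.7833 [0.0483 0.0002 0.0525]
```

View pics/s_p.png

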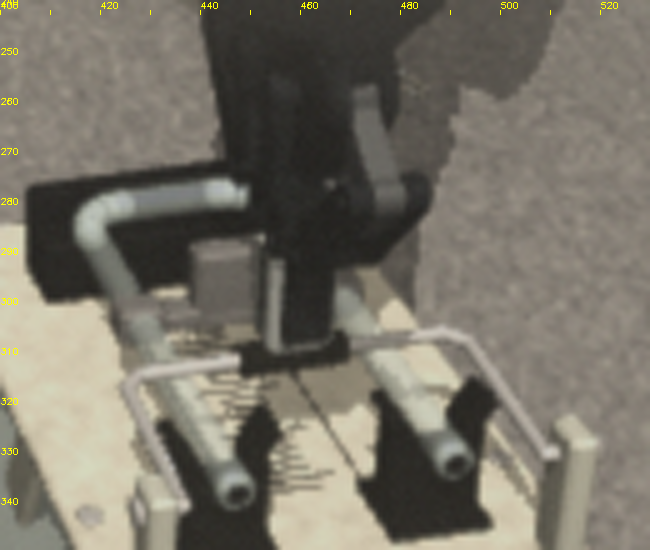

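{"fn": "carry_out", "kwargs": {
  "plan": [
    {"x":0,"y":0,"z":0.002,"ax":0,"ay":0,"az":0,"hand":0},
    {"x":0,"y":0,"z":0.004,"ax":0,"ay":0,"az":0,"hand":0},
    {"x":0,"y":0,"z":0.006,"ax":0,"ay":0,"az":0,"hand":0},
    {"x":0,"y":0,"z":0.0065,"ax":0,"ay":0,"az":0,"hand":0},
    {"x":0,"y":0,"z":0.0065,"ax":0,"ay":0,"az":0,"hand":0}
  ]
}}

```text
clock: 16.2
tcp_pos: [0.6376, 0.0535, 0.141]
orientation: [-0.047, 0.954, 0.208, 0.211]
wrist_force: [-4.3, -2.2, 5.4]
finger_gap: -0.0004
```

```bash
python3 - <<'E'
from h import *
p,Rr,st=cur();print(Q.T@st['wrist_force'],st['clock'],Q.T@(p-O)); 
E
```

```text
[-2.0919 -0.2314  6.9554] 16.2 [0.0486 0.0001 0.0468]
```

{"fn": "carry_out", "kwargs": {
  "plan": [
    {"x":0,"y":0,"z":0.001,"ax":0,"ay":0,"az":0,"hand":0},
    {"x":0,"y":0,"z":0.0015,"ax":0,"ay":0,"az":0,"hand":0},
    {"x":0,"y":0,"z":0.0015,"ax":0,"ay":0,"az":0,"hand":0}
  ]
}}

```text
clock: 16.45
tcp_pos: [0.6377, 0.0535, 0.1408]
orientation: [-0.046, 0.954, 0.208, 0.211]
wrist_force: [-9.5, -2.7, 10.5]
finger_gap: 0.0002
```

```bash
python3 - <<'E'
from h import *
p,Rr,st=cur();print(Q.T@st['wrist_force'],st['clock'],Q.T@(p-O)); 
E
```

```text
[-4.3675  1.4874 13.634 ] 16.45 [0.0486 0.     0.0466]
```

The bail is on its stop: z is 46.6 mm against 46.5 expected, and the force rises without any further travel. I'll retract straight up along the normal and check.

{"fn": "carry_out", "kwargs": {
  "plan": [
    {"x":0,"y":0,"z":-0.003,"ax":0,"ay":0,"az":0,"hand":0},
    {"x":0,"y":0,"z":-0.01,"ax":0,"ay":0,"az":0,"hand":0},
    {"x":0,"y":0,"z":-0.03,"ax":0,"ay":0,"az":0,"hand":0},
    {"x":0,"y":0,"z":-0.06,"ax":0,"ay":0,"az":0,"hand":0},
    {"x":-0.02,"y":0,"z":-0.1,"ax":0,"ay":0,"az":0,"hand":0},
    {"x":-0.05,"y":0,"z":-0.13,"ax":0,"ay":0,"az":0,"hand":0},
    {"x":-0.08,"y":0,"z":-0.16,"ax":0,"ay":0,"az":0,"hand":0},
    {"x":-0.1,"y":0,"z":-0.18,"ax":0,"ay":0,"az":0,"hand":0},
    {"x":-0.12,"y":0,"z":-0.18,"ax":0,"ay":0,"az":0,"hand":0},
    {"x":-0.12,"y":0,"z":-0.18,"ax":0,"ay":0,"az":0,"hand":0},
    {"x":-0.12,"y":0,"z":-0.18,"ax":0,"ay":0,"az":0,"hand":0}
  ]
}}

```text
clock: 17.37
tcp_pos: [0.4696, -0.0239, 0.2539]
orientation: [-0.046, 0.954, 0.207, 0.212]
wrist_force: [-0.6, -0.1, -0.3]
finger_gap: -0.0001
```

```bash
python3 - <<'E'
from h import *
s=snap("side","q")
p,Rr,st=cur();print(st['wrist_force'],st['clock'],Q.T@(p-O),abs(st['qvel']).max()); 
crop(s,400,250,130,110,6,"pics/s_q.png"); cv2.imwrite("pics/s_q_full.png",s)
for a in(0,.05,.1,.2): print(a,[proj("side",O+Q@[.108-.06*np.cos(a),y,.041+.06*np.sin(a)])+[2.2,1.1] for y in(-.018,.018)])
E
```

```text
[ 0.1679 -0.0294 -0.1306] 17.4167 [-0.0706 -0.0004  0.227 ] 0.02419681186405825
0 [array([447.7721, 314.8652]), array([469.1513, 311.9745])]
0.05 [array([447.8803, 313.3785]), array([469.2979, 310.4885])]
0.1 [array([448.0215, 311.9438]), array([469.4812, 309.0537])]
0.2 [array([448.4031, 309.2427]), array([469.9574, 306.3505])]
```

View pics/s_q.png

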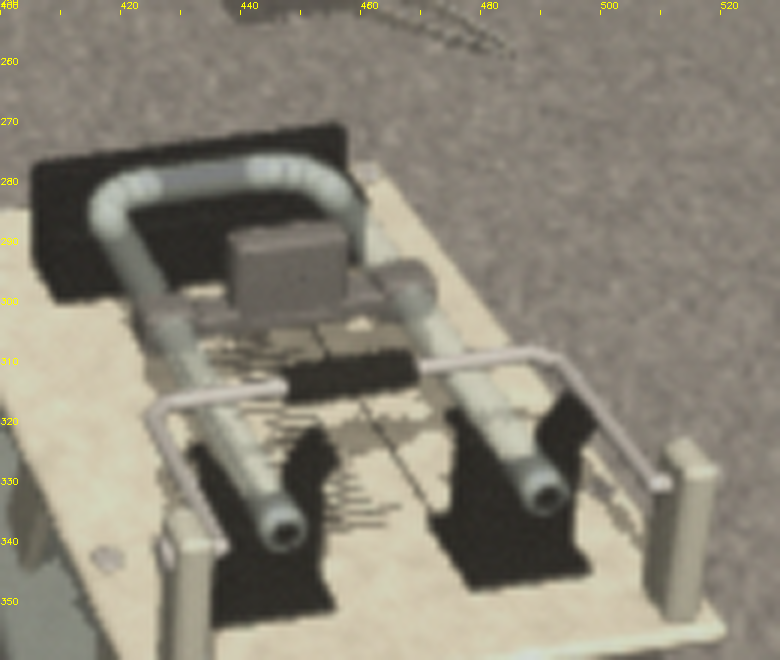

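View pics/s_q_full.png

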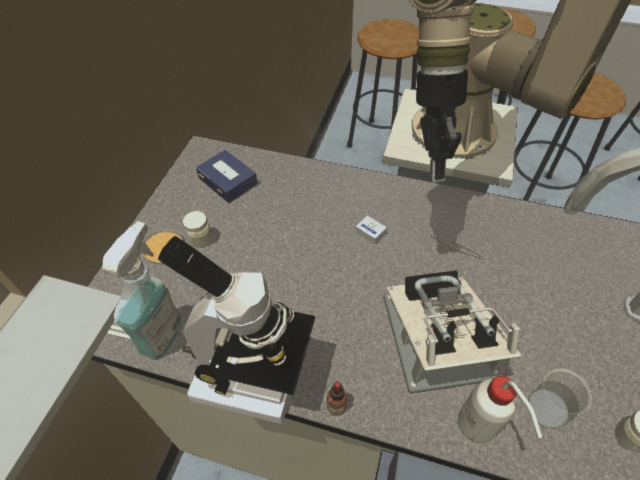

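The sleeve ends are at (447.6,314.2) and (468.7,311.2), which matches a bail angle of about 0 (predicted 314.9 and 312.0). Both limbs are under it, the bend is on the ledge, and the bystanders haven't moved. Handing in.

```bash
python3 - <<'E'
from workcell import env
print(env.hand_in())
E
```

```text
the job is handed in; nothing more can be done
None
```

I laid the U-tube on its stand with the open ends up, then let go and swung the bail down across both limbs. I handed the job in at about 17.4 s. No verdict is given, so this rests on my own checks.

- **Seating:** I gripped the tube by its tab, turned it and lowered it into the forks. It touched the notch floors with about 7 N, at 40.8 mm in the panel frame against 40.5 mm expected. I then slid it down until the ledge pushed back with about 6 N. It did not move when I released it.
- **Bail:** I pushed it over with closed fingers and pressed it onto its stop. The fingertips stopped at 46.6 mm against 46.5 mm expected, and the force rose to about 14 N with no further travel.
- **Last picture:** both limbs lie in the forks under the bail, with the bend at the ledge and the tab free. The gripper is clear, with wrist force near zero, and the bystanders I could see are where they were. The bar's pixels fit an angle of about 0 to 0.05 rad, so the force reading is the stronger evidence that it is fully down.
- **Disagreement:** the two cameras differed by 3–5 mm at the stand. The side camera was off by about 2 px there, judging by where the held tube appeared. I corrected for that, and the contact heights then agreed to within 0.3 mm.

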